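# Unclip a battery pack from the tester and put it on charge

### The job

The cordless-tool battery in the tester is flat: pinch its two orange side buttons in together to unlatch it and lift it out, then stand it upright on the blue mat and let go of it. Take it again by its two plain faces and lower it, upright and gently, into the free bay of the blue charger (the one with the green floor) until it stands on the bay's floor, and let go. Leave the other batteries and the things lying about where they are, and do not drop the battery or knock it over.

Things in the scene. Friction and masses are not known exactly. Their poses are not given: they have to be found in the camera images.
- pack_mid (a point): Centre (half-way up, 47.5 mm above the underside) of the loose grey battery, 0.3 to 0.6 kg, latched upright in the tester at the start. Body 44 mm (its x) by 49 mm (its y) by 95 mm tall (its z, up). The plain faces look along +-x, 44 mm apart: take it by these the second time. The orange buttons are on the +-y sides. It looks the same after half a turn
- button_a_face (a point): Centre of the outer face of the orange button on the battery's +y side; axes as the battery's. The button is 24 mm wide (x), 20 mm tall (z), centred 66 mm above the battery's underside. Button faces are 64 mm apart free (32 mm each from the centre), 52 mm fully pinched. An orange barb on the same slide stands out below it, 30.5 mm from the centre, 20 to 27 mm above the underside
- button_b_face (a point): The same point of the opposite button, on the battery's -y side
- button_a (a joint): Travel in m of the +y button: 0 out (sprung), 0.006 fully pressed towards the centre; spring 3.2 N at the start, 8 N at the end of travel. Its barb locks under the tester's yellow catch and is clear of it from about 0.0035 on (0.0045 if the battery stands off centre in its socket)
- button_b (a joint): The same for the -y button
- tester_seat (a point): Centre of the fixed tester's socket floor, 8 mm above the table, where the battery stands at the start with the same axes. Yellow-topped catch posts on the +-y sides, out to 40 mm, 36 mm above this floor; a display box on the +x side, 42 to 102 mm out, 48 mm above this floor. Base plate: 50 mm to +-y, 48 mm to -x. The battery comes straight up, clear after 45 mm
- mat_top (a point): Centre of the top of the fixed blue square mat, 110 x 110 mm, 3 mm thick (its top is 3 mm above the table)
- free_bay (a point): Centre of the free bay's floor (green tile), 20 mm above the table. Bay inside: 50 mm (x) by 70 mm (y). On its +-y sides blue dividers 6 mm thick, 84 mm above the floor: the battery's button sides go next to these, either way round. On its +-x sides low lips, 12 mm above the floor, 25 to 31 mm from the centre
- charger: The fixed charger; origin at the centre of its underside on the table, axes as the free bay's. Base 100 mm (x) by 240 mm (y). Three bays in a row along y, 76 mm apart; which one is free varies, the others hold batteries of the same shape
- spare_a: Bystander: battery pack standing in a charger bay (origin: centre of its underside), same shape as the one in the tester; leave it
- spare_b: Bystander: the other battery in the charger (origin: centre of its underside); leave it
- screwdriver: Bystander: screwdriver lying on the table, 180 mm long, handle 30 mm thick at most
- scraper: Bystander: flat print scraper lying on the table, 200 mm long, low
- tape_roll: Bystander: yellow tape roll lying flat, 90 mm across, 22 mm high (origin: centre of its underside)
- gear: Bystander: red printed gear lying flat, 56 mm across, 22 mm high (origin: centre of its underside)
- pack: The same battery pack; origin at the centre of its underside, axes as for its centre point

How it is judged:
By the outcome, as a careful person would: the job done as asked, in the order asked, and still so for the second after the job is handed in, with the robot touching nothing.
It also fails if it takes over 62 s, if anything falls off the work surface, if the arm or the gripper's body presses on something with over 40 N, if the wrist force passes 120 N, or if a joint passes its speed limit or range.

### The arm

A 7-joint arm with a two-finger parallel gripper is mounted at the origin on the work surface. World frame = base frame: x ahead of the robot, y to its left, z up, the work surface at z = 0. Lengths are in m, angles in rad, forces in N, time in s.
With the tool pointing down it reaches from about 0.35 to 0.775 m from the base axis. Payload 3.1 kg.
Tool frame: the origin (TCP) lies between the finger pads; the fingertips stand 17 mm ahead of it and the grasp point (between the pads) lies 2 mm behind it; z points along the fingers, x is the direction in which the jaws open and shut, and the axes are right-handed (so a half turn about z gives the same grasp; the last joint's range is limited). The gripper opens to 85 mm and grips with 20 to 120 N. Pads are 22 mm wide; open, the fingers measure 114 mm over their backs; the gripper's body (76 mm by 85 mm) begins 54 mm behind the grasp point. The pads swing forward as they close: fully open they stand 13 mm farther back than shut.
Start: joints at [1.063, 0.311, 0.014, 1.512, -0.004, 1.319, -0.027], TCP at [0.247, -0.491, 0.217] pointing down, gripper open.
Joint ranges: [-2.7, 2.7], [-0.3, 1.91], [-1.27, 1.3], [0.12, 2.57], [-1.44, 4.58], [0.2, 2.03], [-3.05, 3.05]. Speed limits (rad/s): [2.79, 2.79, 3.14, 3.14, 3.14, 3.14, 3.14].

### API

Orientations are given as a unit quaternion [w, x, y, z].
In Python, from station import manip, camera, camera_params, job gives the robot as it stands. The module is installed in compiled form; this text tells all that it offers.
- The arm moves only by the tool carry_out, never from a script. Its argument "increments" is a list of rows, each an object of numbers: "dx", "dy", "dz": the shift along the tool's x, y, z in units of 0.3 m (1.0 is 0.3 m); "rx", "ry", "rz": the turn, a rotation vector about the tool's x, y, z in units of pi/2 rad (1.0 is pi/2 rad); "claw": the gripper command: -1 is fully open, 1 is shut, values between are in proportion. In form: [{"dx": .., "dy": .., "dz": .., "rx": .., "ry": .., "rz": .., "claw": ..}, ...]. A call has 1 to 20 rows; each row shifts and turns the pose as measured when the row begins, along the tool's axes as they then stand; what a row does not reach is not made up. A row lasts 1/12 s, in which the tool goes at most 41.7 mm and 7.16 degrees, less where a joint would pass 70% of its speed; a pose out of reach is approached as far as the arm can. A call with a number of a shift or a turn outside -1 to 1 is refused whole. A call with a gripper value outside its range is refused whole. The fingers move at their own pace and stop on an object; "squeeze" is the grip in N (left out, the last holds). Time passes only in rows, so rows that do not move let the fingers close. It gives the time, the measured TCP pose, the force and the opening at its end, in the units of the state.
- manip.get_obs(): the state, without advancing time (a new reading comes with each control period).
- camera(name): name is "scene" or "top"; returns the picture (384x512x3 uint8, red, green, blue); there is no depth.
- camera_params(name): a dict with "fx", "fy", "cx", "cy" (pixels), "R" (3x3) and "t" (3): a world point X has camera coordinates R X + t. Camera axes: x right, y down, z forward; pixel columns grow to the right and rows downward; lengths in m; the calibration is good to about 2 mm. A picture is of the moment at which its call begins. camera_params takes no time and is no camera call.
- job.job_done(): hands the job in, once; it reports no verdict.
The state is a dict: "clock": time; "q": joint angles; "dq": joint speeds; "tau": joint torques, N m; "tcp_pos": TCP position; "ee_rot": TCP orientation; "force": force on the tool from outside, world axes, zero at the start; "torque": the same for the moment, N m; "opening": finger opening in m.
Only numpy, scipy, OpenCV 4.12 (cv2) and the standard library are available. Lean on these libraries where they do the work, as an engineer would, in place of code of your own. Each camera call takes 0.05 s, during which the arm holds its last target.

## Working session

There is one attempt and no reset: what is moved stays moved. The work goes in short steps, Python scripts to look and compute and a tool call to move; the robot and the scene stay as the last step left them, time stands still between calls to the robot, and variables do not carry over. Pictures are saved under pics/ and viewed, and the job is handed in when it is done.

Besides the shell and the picture viewer there is one more tool, called after "Request:" as name(argument=value, ...), one argument or row to a line, values as JSON. carry_out: Moves the arm, as the interface text tells. Its arguments: {"type":"object","properties":{"increments":{"type":"array"},"squeeze":{"type":"number"}},"required":["increments"]}

```bash
mkdir -p pics; ls; python3 - <<'E'
from station import manip,camera,camera_params
import cv2
o=manip.get_obs()
for k,v in o.items(): print(k,v)
for n in("scene","top"):
    p=camera_params(n);print(n,p)
    cv2.imwrite(f"pics/{n}0.png",camera(n)[:,:,::-1])
E
```

```text
pics
clock 0.0
q [ 1.06332841  0.31173304  0.01400908  1.51303997 -0.00443019  1.31917395
 -0.02719454]
dq [-0.00123287 -0.00074281  0.00041102  0.00024647 -0.00052474 -0.00187959
 -0.00035578]
tau [-2.66708639e-04 -3.79910052e+01  1.45873097e-01 -2.30594051e+01
  1.21949671e-02  1.35128372e-02  1.90570086e-05]
tcp_pos [ 0.24668679 -0.49074063  0.21622398]
ee_rot [-5.78853331e-04  8.51222462e-01 -5.24803745e-01 -1.00714300e-03]
force [-0.11790457  0.3074575  -0.54316597]
torque [ 0.05159244 -0.00636949  0.00777502]
opening 0.08545823130831326
scene {'fx': 399.49215900041906, 'fy': 399.49215900041906, 'cx': 254.15302088041034, 'cy': 191.2588466470161, 'R': array([[ 0.82120549,  0.57059571, -0.00648681],
       [ 0.40472723, -0.59042475, -0.69827967],
       [-0.40226536,  0.57080571, -0.71579566]]), 't': array([-0.43546823, -0.16685532,  1.30360722])}
top {'fx': 456.1408150059354, 'fy': 456.1408150059354, 'cx': 260.561221703249, 'cy': 190.66989122840607, 'R': array([[-0.00222631, -0.9996862 ,  0.02495088],
       [-0.98471137, -0.00215436, -0.1741806 ],
       [ 0.1741797 , -0.0249572 , -0.98439757]]), 't': array([-0.01162608,  0.54322787,  1.10467213])}
```

View pics/scene0.png

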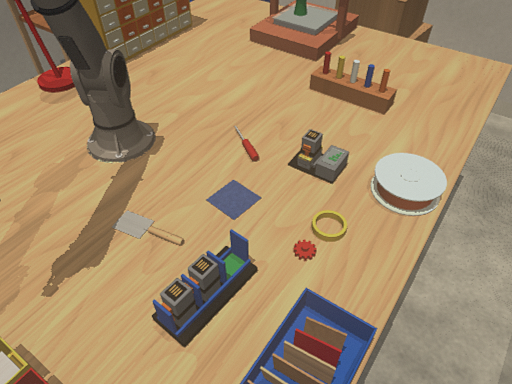

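View pics/top0.png

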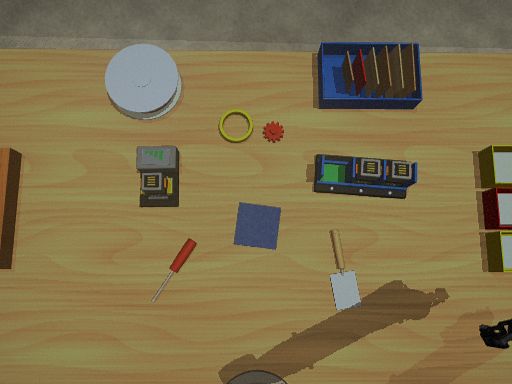

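The tester is at top-view (158,175), the mat at (257,226), and the free green bay at (333,174). The arm is out of the way at the lower right. I'll enlarge these areas.

```bash
python3 - <<'E'
import cv2,numpy as np
t=cv2.imread("pics/top0.png");s=cv2.imread("pics/scene0.png")
def c(im,x,y,w,h,k,n):
    cv2.imwrite("pics/"+n,cv2.resize(im[y:y+h,x:x+w],None,fx=k,fy=k,interpolation=cv2.INTER_CUBIC))
c(t,125,135,70,80,7,"c1.png")
c(t,308,145,115,60,6,"c2.png")
c(t,225,195,65,60,6,"c4.png")
c(s,280,120,80,70,7,"c3.png")
c(s,145,225,120,120,5,"c5.png")
E
```

```text
(no output)
```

View pics/c1.png

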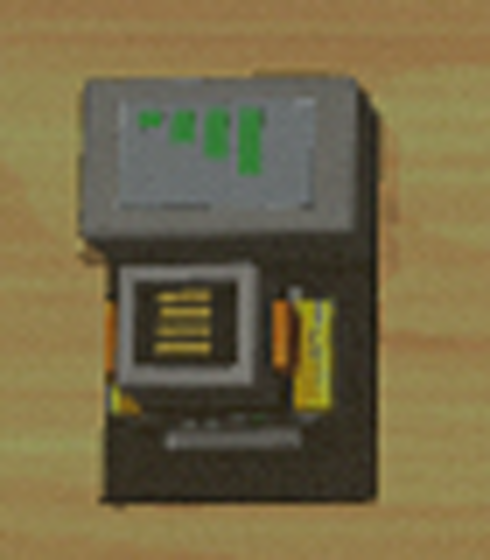

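View pics/c2.png

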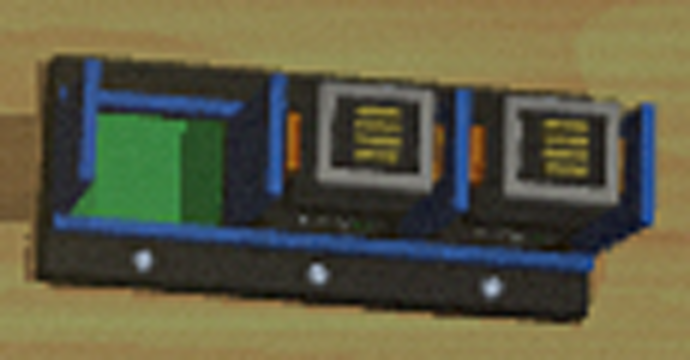

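View pics/c4.png

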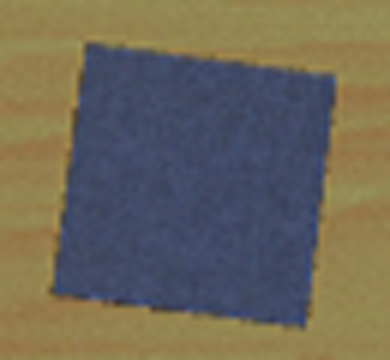

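View pics/c3.png

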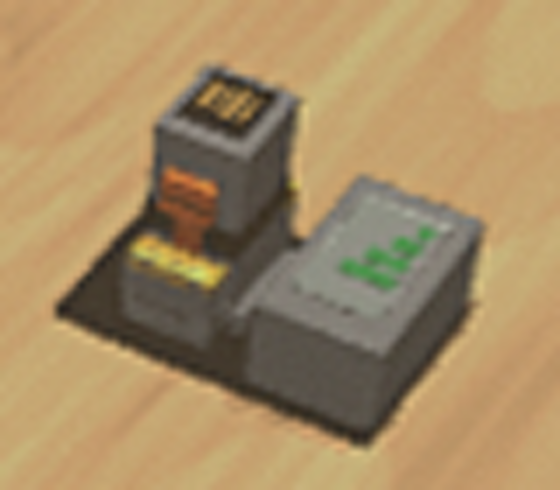

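View pics/c5.png

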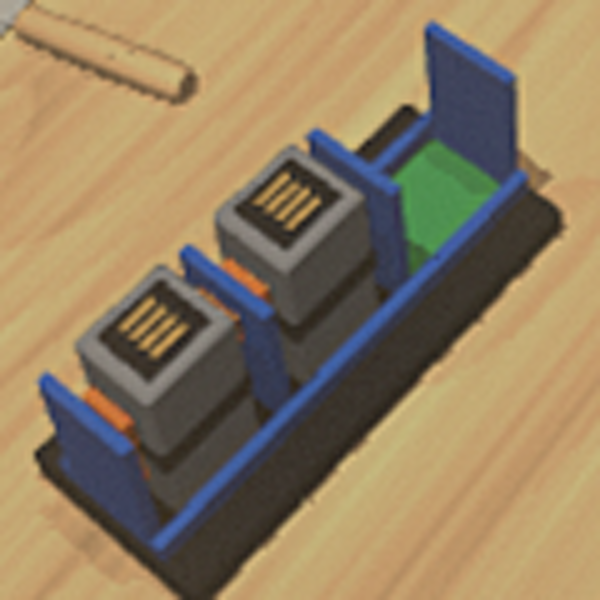

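```bash
cat > h.py <<'E'
import numpy as np
from station import camera_params
from scipy.optimize import least_squares
P={n:camera_params(n) for n in("scene","top")}
def proj(n,X):
    p=P[n];c=np.atleast_2d(X)@p["R"].T+p["t"]
    return np.c_[p["fx"]*c[:,0]/c[:,2]+p["cx"],p["fy"]*c[:,1]/c[:,2]+p["cy"]]
def ray(n,u,z):
    p=P[n];d=p["R"].T@np.array([(u[0]-p["cx"])/p["fx"],(u[1]-p["cy"])/p["fy"],1.]);o=-p["R"].T@p["t"]
    return o+d*(z-o[2])/d[2]
def px(c,k,off): return (np.array(c,float)+.5)/k-.5+off
def fit(obs,x0,loss="soft_l1"):
    # obs: (cam, local pt, pixel)
    def W(q,l):
        c,s=np.cos(q[2]),np.sin(q[2]);return np.array([q[0]+c*l[0]-s*l[1],q[1]+s*l[0]+c*l[1],l[2]])
    f=lambda q:np.concatenate([(proj(n,W(q,l))[0]-u) for n,l,u in obs])
    r=least_squares(f,x0,loss=loss,x_scale=[.01,.01,.05]);return r.x,f(r.x).reshape(-1,2)
E
cat > m.py <<'E'
from h import *
T=lambda a:px(a,7,[125,135]); S=lambda a:px(a,7,[280,120])
# battery/tester; x up in top image, +y left
x,y=.022,.0245
z=.103
bt=[("top",(x,y,z),T((118,265))),("top",(x,-y,z),T((258,263))),("top",(-x,-y,z),T((252,383))),("top",(-x,y,z),T((118,385)))]
bs=[("scene",(-x,y,z),S((212,68))),("scene",(x,y,z),S((300,97))),("scene",(x,-y,z),S((243,158))),("scene",(-x,-y,z),S((155,123)))]
te=[("top",(-.048,.05,.008),T((105,500))),("top",(-.048,-.05,.008),T((377,500)))]
ds=[("scene",(-.048,-.05,.008),S((57,312)))]
g=ray("top",T((186,324)),.103);print("tester ray",g)
print("scene ray",ray("scene",S((228,112)),.103))
for nm,o in(("top",bt),("scene",bs),("all",bt+bs+te+ds)):
    q,r=fit(o,[g[0],g[1],0]);print(nm,q.round(4),"\n",r.round(1).tolist())
# mat
M=lambda a:px(a,6,[225,195])
c=[ray("top",M(a),.003) for a in((86,43),(336,75),(306,327),(52,293))]
c=np.array(c);print("mat",c.mean(0),[np.linalg.norm(c[i]-c[i-1]).round(4) for i in range(4)],np.arctan2(*(c[0]-c[3])[[1,0]]))
# charger
C=lambda a:px(a,6,[308,145]);D=lambda a:px(a,5,[145,225])
o=[]
for yy,(a,b) in zip((.114,.038,-.038,-.114),(((92,60),(88,180)),((278,75),(274,193)),((463,88),(458,210)),((650,103),(648,225)))):
    p=(ray("top",C(a),.104)+ray("top",C(b),.104))/2;print("div",yy,p.round(4),np.linalg.norm(ray("top",C(a),.104)-ray("top",C(b),.104)))
    o.append(("top",(0,yy,.104),C(((a[0]+b[0])/2,(a[1]+b[1])/2))))
q,r=fit(o,[.55,-.2,0]);print("ch top",q.round(4),r.round(1).tolist())
# bases
o2=[("top",(-.05,.12,0),C((38,282))),("top",(-.05,-.12,0),C((587,322)))]
# spare tops centres
for a,yy in(((376,137),0),((561,149),-.076)): o2.append(("top",(0,yy,.115),C(a)))
o3=[("scene",(0,0,.115),D((291,210))),("scene",(0,-.076,.115),D((161,333)))]
for yy,a in((.114,(473,51)),(.038,(355,160)),(-.038,(228,282)),(-.114,(87,413))): o3.append(("scene",(0,yy,.104),D(a)))
for nm,oo in(("t",o+o2),("s",o3),("all",o+o2+o3)):
    q,r=fit(oo,[.55,-.2,0]);print("ch",nm,q.round(4),r.round(1).tolist(), "bay",q[:2]+.076*np.array([-np.sin(q[2]),np.cos(q[2])]))
E
python3 m.py
```

```text
tester ray [0.5567905  0.25220243 0.103     ]
scene ray [0.55997572 0.25036169 0.103     ]
top [0.5569 0.252  0.0163] 
 [[-0.2, -0.4], [0.2, -0.4], [0.7, 0.4], [-0.7, 0.4]]
scene [ 0.5593  0.251  -0.0029] 
 [[-0.3, -0.8], [0.5, 0.3], [0.4, 0.4], [-0.6, -0.1]]
all [0.5579 0.2517 0.0213] 
 [[-0.1, -0.8], [0.4, -0.9], [1.0, -0.1], [-0.5, 0.0], [-0.9, -1.0], [0.1, -0.2], [0.3, 0.1], [-0.8, -0.2], [-0.3, 0.2], [-0.2, -0.6], [-0.9, -0.7]]
mat [ 0.46036936 -0.00362676  0.003     ] [np.float64(0.1092), np.float64(0.1097), np.float64(0.1098), np.float64(0.1098)] -0.12762126849368768
div 0.114 [ 0.5982 -0.1614  0.104 ] 0.05004980016772306
div 0.038 [ 0.5927 -0.2371  0.104 ] 0.04925329683559249
div -0.038 [ 0.5867 -0.3123  0.104 ] 0.050991457193477134
div -0.114 [ 0.5807 -0.3892  0.104 ] 0.05092831962147317
ch top [ 0.5895 -0.275  -0.0771] [[-0.0, -0.1], [0.0, 0.1], [0.3, 0.0], [-0.2, -0.0]]
ch t [ 0.5897 -0.2754 -0.072 ] [[0.1, 0.1], [0.2, 0.1], [0.4, -0.2], [-0.1, -0.4], [-0.6, 0.4], [-1.8, 0.4], [0.2, -0.3], [0.6, -0.0]] bay [ 0.59516471 -0.19956159]
ch s [ 0.5922 -0.2735 -0.0764] [[0.1, -0.9], [-0.9, -0.1], [-0.2, 0.2], [0.3, 0.3], [0.2, -0.0], [0.2, 0.4]] bay [ 0.59795548 -0.19774735]
ch all [ 0.5908 -0.2744 -0.0723] [[-0.3, -0.4], [-0.3, -0.4], [-0.0, -0.6], [-0.5, -0.8], [-1.0, -0.0], [-2.2, -0.1], [-0.3, -0.8], [0.2, -0.4], [-0.6, -1.0], [-1.6, -0.1], [-1.0, 0.1], [-0.5, 0.2], [-0.5, -0.0], [-0.4, 0.5]] bay [ 0.59631684 -0.19856255]
```

```bash
python3 - <<'E'
from h import *
T=lambda a:px(a,7,[125,135]); S=lambda a:px(a,7,[280,120])
def e(n,F,a,b,z):
    A=ray(n,F(a),z);B=ray(n,F(b),z);d=B-A;print(n,A.round(4),B.round(4),np.linalg.norm(d).round(4),np.degrees(np.arctan2(d[1],d[0])).round(2))
e("top",T,(105,500),(377,500),.008)
e("top",T,(85,78),(355,78),.056)
e("top",T,(80,238),(352,232),.056)
e("top",T,(333,300),(331,410),.044)
e("top",T,(377,500),(377,240),.008)
e("scene",S,(57,312),(365,443),.004)
e("scene",S,(250,305),(383,352),.056)
e("scene",S,(362,177),(483,225),.056)
e("scene",S,(483,225),(383,352),.056)
from scipy.spatial.transform import Rotation as R
from station import manip
o=manip.get_obs();q=o["ee_rot"];print(R.from_quat([*q[1:],q[0]]).as_matrix().round(3))
E
```

```text
top [0.5094 0.3    0.008 ] [0.5095 0.2001 0.008 ] 0.0999 -89.92
top [0.6568 0.3024 0.056 ] [0.6573 0.205  0.056 ] 0.0973 -89.73
top [0.5975 0.3015 0.056 ] [0.6    0.2044 0.056 ] 0.0972 -88.5
top [0.5775 0.2125 0.044 ] [0.5371 0.2119 0.044 ] 0.0404 -179.22
top [0.5095 0.2001 0.008 ] [0.608  0.2029 0.008 ] 0.0985 1.66
scene [0.5128 0.2034 0.004 ] [0.6598 0.206  0.004 ] 0.1469 1.02
scene [0.6033 0.2    0.056 ] [0.6605 0.2051 0.056 ] 0.0575 5.11
scene [0.6031 0.299  0.056 ] [0.6593 0.2991 0.056 ] 0.0562 0.12
scene [0.6593 0.2991 0.056 ] [0.6605 0.2051 0.056 ] 0.094 -89.27
[[ 0.449 -0.893 -0.001]
 [-0.893 -0.449  0.002]
 [-0.002  0.    -1.   ]]
```

```bash
cat > go.py <<'E'
import sys
from h import *
from station import manip
from scipy.spatial.transform import Rotation as R
def st():
    o=manip.get_obs();q=o["ee_rot"];Rm=R.from_quat([*q[1:],q[0]]).as_matrix();return o,Rm
def to(x,y,z,jaw):
    """remaining shift, tool axes units, and turn"""
    o,Rm=st();d=Rm.T@(np.array([x,y,z])-o["tcp_pos"])
    a=np.radians(jaw);Rd=np.array([[np.cos(a),np.sin(a),0],[np.sin(a),-np.cos(a),0],[0,0,-1]])
    rv=R.from_matrix(Rm.T@Rd).as_rotvec()/(np.pi/2)
    print("t",round(o["clock"],2),"tcp",o["tcp_pos"].round(4),"jaw",np.degrees(np.arctan2(Rm[1,0],Rm[0,0])).round(2),"open",round(o["opening"],4),"F",o["force"].round(1),"q7",o["q"][6].round(2))
    print("d units",(d/.3).round(4),"mm",(d*1e3).round(1),"rot units",rv.round(4))
if __name__=="__main__": to(*map(float,sys.argv[1:5]))
E
python3 go.py .558 .2512 .2 -89.2
```

```text
t 0.1 tcp [ 0.2467 -0.4908  0.2163] jaw -63.31 open 0.0856 F [ 0.9 -0.3 -0.3] q7 -0.03
d units [-1.7434 -2.038   0.058 ] mm [-523.  -611.4   17.4] rot units [0.0004 0.0013 0.2877]
```

Request:
carry_out(
  increments=[
    {"rz": 0.072, "claw": -1},
    {"rz": 0.072, "claw": -1},
    {"rz": 0.072, "claw": -1},
    {"rz": 0.072, "claw": -1},
    {"claw": -1},
  ],
  squeeze=40,
)

```text
$.increments[0]: bad value
```

```bash
python3 go.py .558 .2512 .2 -89.2
```

```text
t 0.1 tcp [ 0.2467 -0.4908  0.2163] jaw -63.31 open 0.0856 F [ 0.9 -0.3 -0.3] q7 -0.03
d units [-1.7434 -2.038   0.058 ] mm [-523.  -611.4   17.4] rot units [0.0004 0.0013 0.2877]
```

Request:
carry_out(
  increments=[
    {"dx": 0, "dy": 0, "dz": 0, "rx": 0, "ry": 0, "rz": 0.072, "claw": -1},
    {"dx": 0, "dy": 0, "dz": 0, "rx": 0, "ry": 0, "rz": 0.072, "claw": -1},
    {"dx": 0, "dy": 0, "dz": 0, "rx": 0, "ry": 0, "rz": 0.072, "claw": -1},
    {"dx": 0, "dy": 0, "dz": 0, "rx": 0, "ry": 0, "rz": 0.072, "claw": -1},
    {"dx": 0, "dy": 0, "dz": 0, "rx": 0, "ry": 0, "rz": 0, "claw": -1},
  ],
  squeeze=40,
)

```text
clock: 0.52
tcp_pos: [0.2455, -0.4887, 0.213]
ee_rot: [0.001, -0.704, 0.71, 0.004]
force: [-0.4, -0.1, -0.3]
opening: 0.0854
```

```bash
python3 go.py .558 .2512 .2 -89.2
```

```text
t 0.52 tcp [ 0.2455 -0.4887  0.213 ] jaw -90.44 open 0.0854 F [-0.4 -0.1 -0.3] q7 -0.48
d units [-2.4738 -1.0229  0.0594] mm [-742.1 -306.9   17.8] rot units [ 0.0027  0.0053 -0.0137]
```

Request:
carry_out(
  increments=[
    {"dx": -0.12, "dy": -0.05, "dz": -0.002, "rx": 0, "ry": 0, "rz": 0, "claw": -1},
    {"dx": -0.12, "dy": -0.05, "dz": -0.002, "rx": 0, "ry": 0, "rz": 0, "claw": -1},
    {"dx": -0.12, "dy": -0.05, "dz": -0.002, "rx": 0, "ry": 0, "rz": 0, "claw": -1},
    {"dx": -0.12, "dy": -0.05, "dz": -0.002, "rx": 0, "ry": 0, "rz": 0, "claw": -1},
    {"dx": -0.12, "dy": -0.05, "dz": -0.002, "rx": 0, "ry": 0, "rz": 0, "claw": -1},
    {"dx": -0.12, "dy": -0.05, "dz": -0.002, "rx": 0, "ry": 0, "rz": 0, "claw": -1},
    {"dx": -0.12, "dy": -0.05, "dz": -0.002, "rx": 0, "ry": 0, "rz": 0, "claw": -1},
    {"dx": -0.12, "dy": -0.05, "dz": -0.002, "rx": 0, "ry": 0, "rz": 0, "claw": -1},
    {"dx": -0.12, "dy": -0.05, "dz": -0.002, "rx": 0, "ry": 0, "rz": 0, "claw": -1},
    {"dx": -0.12, "dy": -0.05, "dz": -0.002, "rx": 0, "ry": 0, "rz": 0, "claw": -1},
  ],
)

```text
clock: 1.35
tcp_pos: [0.3932, -0.1237, 0.2151]
ee_rot: [-0.003, -0.707, 0.707, 0.006]
force: [1.7, -0.7, -0.1]
opening: 0.0856
```

```bash
python3 go.py .558 .2512 .2 -89.2
```

```text
t 1.35 tcp [ 0.3932 -0.1237  0.2151] jaw -90.01 open 0.0856 F [ 1.7 -0.7 -0.1] q7 -1.32
d units [-1.2495 -0.5498  0.0475] mm [-374.8 -164.9   14.2] rot units [ 0.0084  0.0023 -0.009 ]
```

Request:
carry_out(
  increments=[
    {"dx": -0.12, "dy": -0.053, "dz": 0, "rx": 0.001, "ry": 0, "rz": -0.001, "claw": -1},
    {"dx": -0.12, "dy": -0.053, "dz": 0, "rx": 0.001, "ry": 0, "rz": -0.001, "claw": -1},
    {"dx": -0.12, "dy": -0.053, "dz": 0, "rx": 0.001, "ry": 0, "rz": -0.001, "claw": -1},
    {"dx": -0.12, "dy": -0.053, "dz": 0, "rx": 0.001, "ry": 0, "rz": -0.001, "claw": -1},
    {"dx": -0.12, "dy": -0.053, "dz": 0, "rx": 0.001, "ry": 0, "rz": -0.001, "claw": -1},
    {"dx": -0.12, "dy": -0.053, "dz": 0, "rx": 0.001, "ry": 0, "rz": -0.001, "claw": -1},
    {"dx": -0.12, "dy": -0.053, "dz": 0, "rx": 0.001, "ry": 0, "rz": -0.001, "claw": -1},
    {"dx": -0.12, "dy": -0.053, "dz": 0, "rx": 0.001, "ry": 0, "rz": -0.001, "claw": -1},
    {"dx": -0.12, "dy": -0.053, "dz": 0, "rx": 0.001, "ry": 0, "rz": -0.001, "claw": -1},
    {"dx": -0.08, "dy": -0.033, "dz": 0, "rx": 0.001, "ry": 0, "rz": -0.001, "claw": -1},
    {"dx": 0, "dy": 0, "dz": 0, "rx": 0, "ry": 0, "rz": 0, "claw": -1},
    {"dx": 0, "dy": 0, "dz": 0, "rx": 0, "ry": 0, "rz": 0, "claw": -1},
  ],
)

```text
clock: 2.35
tcp_pos: [0.5399, 0.2563, 0.2118]
ee_rot: [-0.003, 0.73, -0.683, -0.003]
force: [0.7, -0.9, 0.2]
opening: 0.0855
```

```bash
python3 go.py .558 .2512 .15 -89.2
```

```text
t 2.35 tcp [0.5399 0.2563 0.2118] jaw -86.23 open 0.0855 F [ 0.7 -0.9  0.2] q7 -2.14
d units [ 0.0227 -0.059   0.206 ] mm [  6.8 -17.7  61.8] rot units [-0.0002  0.0056  0.033 ]
```

Request:
carry_out(
  increments=[
    {"dx": 0.012, "dy": -0.03, "dz": 0.08, "rx": 0, "ry": 0.003, "rz": 0.016, "claw": -1},
    {"dx": 0.011, "dy": -0.029, "dz": 0.08, "rx": 0, "ry": 0.003, "rz": 0.016, "claw": -1},
    {"dx": 0, "dy": 0, "dz": 0.04, "rx": 0, "ry": 0, "rz": 0, "claw": -1},
    {"dx": 0, "dy": 0, "dz": 0, "rx": 0, "ry": 0, "rz": 0, "claw": -1},
  ],
)

```text
clock: 2.68
tcp_pos: [0.5586, 0.2477, 0.1507]
ee_rot: [0.0, 0.714, -0.7, 0.002]
force: [-0.7, -0.5, -0.4]
opening: 0.0853
```

```bash
python3 go.py .558 .2512 .15 -89.2
```

```text
t 2.68 tcp [0.5586 0.2477 0.1507] jaw -88.89 open 0.0853 F [-0.7 -0.5 -0.4] q7 -2.19
d units [-0.0116  0.0019  0.0022] mm [-3.5  0.6  0.7] rot units [-0.0013 -0.0016  0.0035]
```

Request:
carry_out(
  increments=[
    {"dx": -0.011, "dy": 0, "dz": 0.02, "rx": 0, "ry": 0, "rz": 0.003, "claw": -1},
    {"dx": 0, "dy": 0, "dz": 0, "rx": 0, "ry": 0, "rz": 0, "claw": -1},
  ],
)

```text
clock: 2.85
tcp_pos: [0.5585, 0.2477, 0.1441]
ee_rot: [0.001, 0.711, -0.703, 0.002]
force: [-0.0, 0.2, 0.2]
opening: 0.0855
```

```bash
python3 go.py .558 .2512 .15 -89.2; python3 - <<'E'
from h import *
from station import camera
import cv2
t=camera("top")[:,:,::-1];s=camera("scene")[:,:,::-1]
a=cv2.resize(t[100:230,90:230],None,fx=4,fy=4,interpolation=cv2.INTER_CUBIC);cv2.imwrite("pics/a1.png",a)
a=cv2.resize(s[70:190,250:370],None,fx=5,fy=5,interpolation=cv2.INTER_CUBIC);cv2.imwrite("pics/a2.png",a)
E
```

```text
t 2.85 tcp [0.5585 0.2477 0.1441] jaw -89.3 open 0.0855 F [-0.   0.2  0.2] q7 -2.2
d units [-0.0116  0.0016 -0.0198] mm [-3.5  0.5 -5.9] rot units [-0.0005 -0.0032 -0.0011]
```

View pics/a1.png

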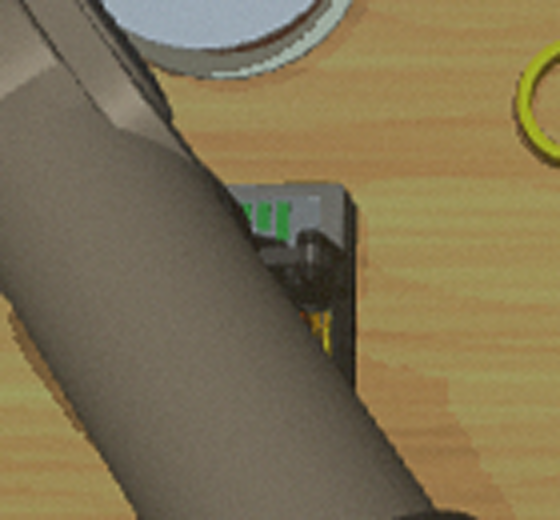

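View pics/a2.png

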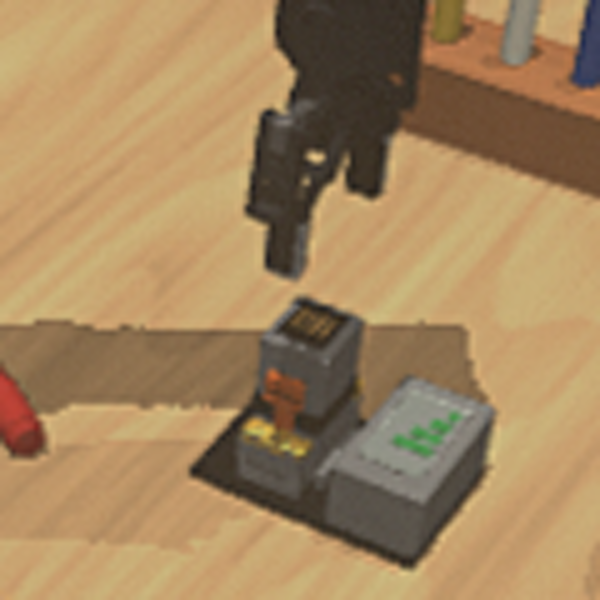

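Request:
carry_out(
  increments=[
    {"dx": -0.018, "dy": 0, "dz": 0.04, "rx": 0, "ry": 0, "rz": 0, "claw": -1},
    {"dx": 0, "dy": 0, "dz": 0.02, "rx": 0, "ry": 0, "rz": 0, "claw": -1},
  ],
)

```text
clock: 3.12
tcp_pos: [0.5621, 0.2545, 0.1307]
ee_rot: [-0.004, 0.711, -0.703, 0.004]
force: [-0.6, 0.8, -1.1]
opening: 0.0858
```

```bash
python3 go.py .558 .2512 .12 -89.2; python3 - <<'E'
from h import *
for z in(.125,.135,.14):print(((proj("scene",[.5585,.2477,z])-[250,70]+.5)*5).round(0))
print(((proj("scene",[.5585,.2477+.043,.14])-[250,70]+.5)*5).round(0),((proj("scene",[.5585,.2477-.043,.14])-[250,70]+.5)*5).round(0))
E
```

```text
t 3.12 tcp [0.5621 0.2545 0.1307] jaw -89.36 open 0.0858 F [-0.6  0.8 -1.1] q7 -2.21
d units [0.0109 0.0141 0.0354] mm [ 3.3  4.2 10.6] rot units [-0.0071 -0.0007 -0.0017]
[[312. 301.]]
[[314. 286.]]
[[315. 279.]]
[[352. 242.]] [[277. 318.]]
```

```bash
python3 - <<'E'
from h import *
from station import camera
import cv2
s=camera("scene")[:,:,::-1]
a=cv2.resize(s[70:190,250:370],None,fx=5,fy=5,interpolation=cv2.INTER_CUBIC)
from station import manip
p=manip.get_obs()["tcp_pos"];print(p)
for z in(0,-.004,-.017):
    u=((proj("scene",p+[0,0,z])[0]-[250,70]+.5)*5).astype(int);cv2.circle(a,tuple(map(int,u)),3,(0,0,255),-1);print(u)
cv2.imwrite("pics/a3.png",a)
E
python3 go.py .558 .2512 .12 -89.2
```

```text
[0.56207195 0.25364352 0.13000748]
[323 290]
[323 296]
[320 314]
t 3.17 tcp [0.5621 0.2536 0.13  ] jaw -89.37 open 0.0857 F [-0.6  0.6 -0.2] q7 -2.21
d units [0.0079 0.014  0.0332] mm [ 2.4  4.2 10. ] rot units [-0.0067 -0.0015 -0.0019]
```

View pics/a3.png

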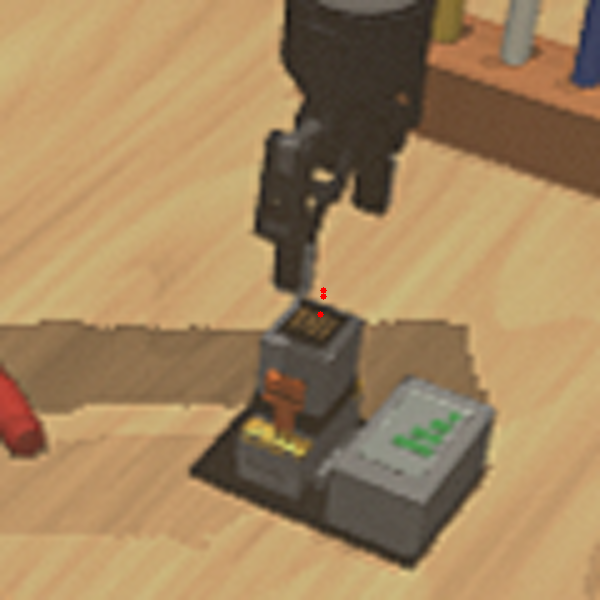

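```bash
python3 - <<'E'
from h import *
for z in(.14,.17,.2):print(z,ray("top",(168,167.5),z).round(4))
for n in P: print(n,(-P[n]["R"].T@P[n]["t"]).round(3))
# robot base check: base axis
print(proj("scene",[[0,0,0],[0,0,.1],[0.1,0,0]]),proj("top",[[0,0,0],[.1,0,0]]))
E
```

```text
0.14 [0.5813 0.2063 0.14  ]
0.17 [0.5744 0.2009 0.17  ]
0.2 [0.5675 0.1954 0.2   ]
scene [ 0.95  -0.594  0.814]
top [0.342 0.017 1.182]
[[120.7032063  140.12581198]
 [112.73956781 114.51290831]
 [142.42135671 151.29554941]] [[255.76058343 414.97934871]
 [255.74460096 371.46794075]]
```

```bash
python3 - <<'E'
from station import camera
import cv2
s=camera("scene")[:,:,::-1]
cv2.imwrite("pics/a4.png",cv2.resize(s[0:192,150:406],None,fx=3,fy=3,interpolation=cv2.INTER_CUBIC))
t=camera("top")[:,:,::-1]
cv2.imwrite("pics/a5.png",cv2.resize(t[100:230,90:230],None,fx=4,fy=4,interpolation=cv2.INTER_CUBIC))
E
```

```text
(no output)
```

View pics/a4.png

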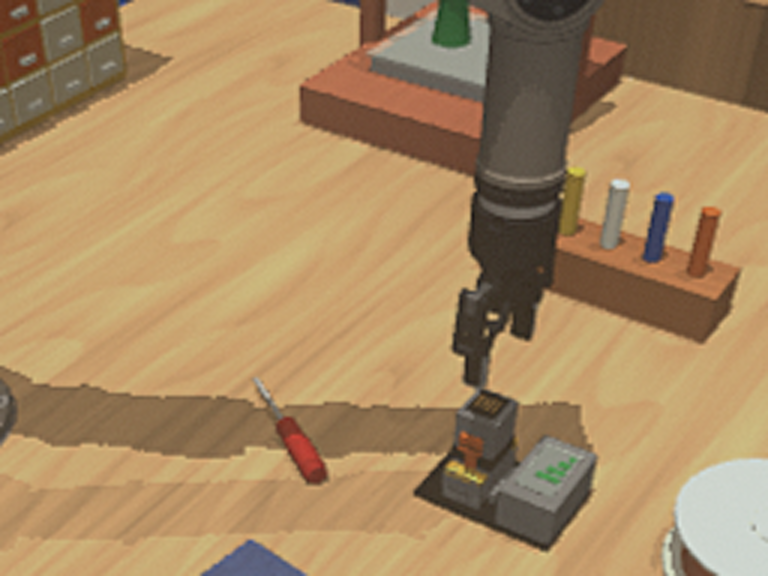

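View pics/a5.png

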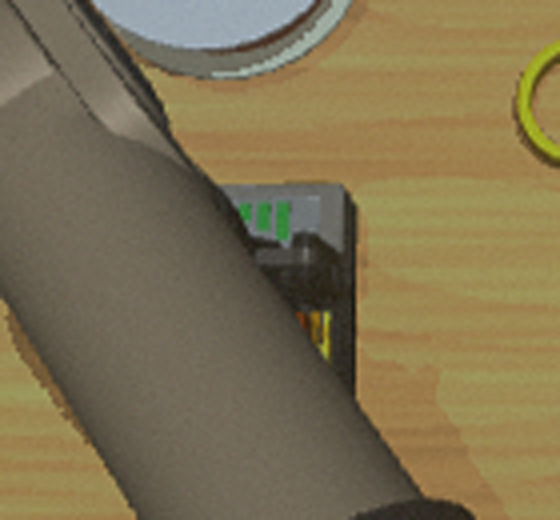

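```bash
cat > ov.py <<'E'
import sys
from h import *
from station import camera,manip
import cv2
from go import st
# args: name out tipz list
out=sys.argv[1];zs=[float(v) for v in sys.argv[2:]]
o,Rm=st();p=o["tcp_pos"];op=o["opening"]/2
x,y=Rm[:,0],Rm[:,1]
im=camera("scene")[:,:,::-1]
c=proj("scene",p)[0];x0=int(np.clip(c[0]-50,0,412));y0=int(np.clip(c[1]-60,0,284));k=6
a=cv2.resize(im[y0:y0+100,x0:x0+100],None,fx=k,fy=k,interpolation=cv2.INTER_CUBIC)
cl=[(0,0,255),(255,0,255),(0,255,0)]
for z,col in zip(zs,cl):
    for s in(1,-1):
        q=[p+s*x*(op+e)+y*f for e,f in((0,-.011),(0,.011),(.0145,.011),(.0145,-.011))]
        q=np.array(q);q[:,2]=z
        u=((proj("scene",q)-[x0,y0]+.5)*k).astype(np.int32);cv2.polylines(a,[u],True,col,1)
cv2.imwrite("pics/"+out,a);print(p.round(4),x0,y0)
E
python3 ov.py b1.png .126 .142 .157
```

```text
[0.5624 0.2532 0.1308] 264 67
```

View pics/b1.png

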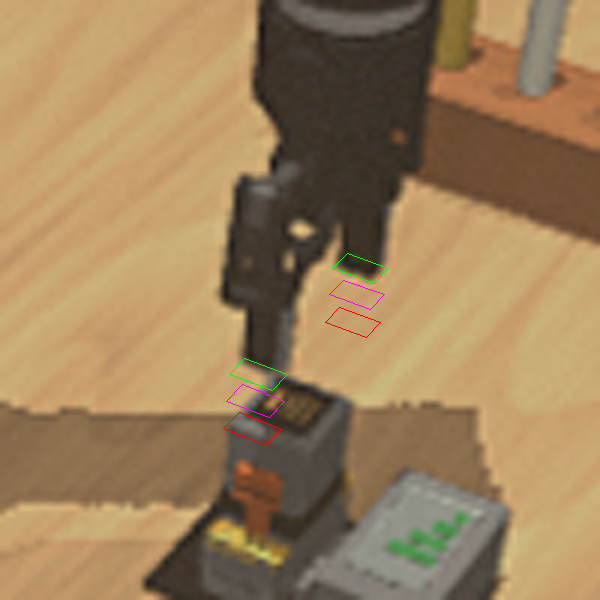

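Request:
carry_out(
  increments=[
    {"dx": 0.007, "dy": 0.012, "dz": 0.05, "rx": -0.005, "ry": 0, "rz": 0, "claw": -1},
    {"dx": 0, "dy": 0, "dz": 0.05, "rx": 0, "ry": 0, "rz": 0, "claw": -1},
    {"dx": 0, "dy": 0, "dz": 0.03, "rx": 0, "ry": 0, "rz": 0, "claw": -1},
    {"dx": 0, "dy": 0, "dz": 0, "rx": 0, "ry": 0, "rz": 0, "claw": -1},
  ],
)

```text
clock: 3.65
tcp_pos: [0.5613, 0.2522, 0.0935]
ee_rot: [-0.003, 0.711, -0.703, 0.003]
force: [-0.7, 0.5, -0.1]
opening: 0.0855
```

```bash
python3 go.py .558 .2512 .07 -89.2; python3 ov.py b2.png .083 .12
```

```text
t 3.65 tcp [0.5613 0.2522 0.0935] jaw -89.41 open 0.0855 F [-0.7  0.5 -0.1] q7 -2.22
d units [0.0032 0.0117 0.0783] mm [ 1.   3.5 23.5] rot units [-0.0055 -0.0001 -0.0023]
[0.5613 0.2522 0.0935] 262 78
```

View pics/b2.png

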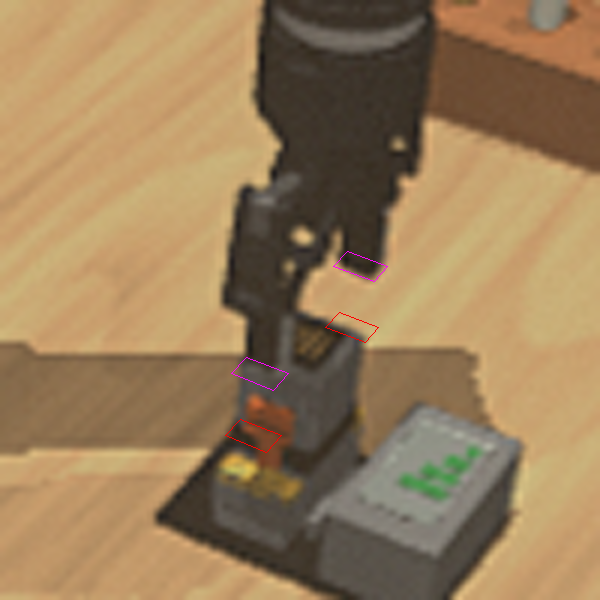

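Request:
carry_out(
  increments=[
    {"dx": 0.003, "dy": 0.01, "dz": 0.04, "rx": -0.005, "ry": 0, "rz": 0, "claw": -1},
    {"dx": 0, "dy": 0, "dz": 0.036, "rx": 0, "ry": 0, "rz": 0, "claw": -1},
    {"dx": 0, "dy": 0, "dz": -0.001, "rx": 0, "ry": 0, "rz": 0, "claw": -1},
  ],
  squeeze=20,
)

```text
clock: 3.95
tcp_pos: [0.5602, 0.2525, 0.0723]
ee_rot: [-0.003, 0.711, -0.703, 0.001]
force: [-0.4, 0.2, 0.3]
opening: 0.0857
```

```bash
python3 go.py .558 .2512 .07 -89.2; python3 ov.py b3.png .067 .1
```

```text
t 3.95 tcp [0.5602 0.2525 0.0723] jaw -89.41 open 0.0857 F [-0.4  0.2  0.3] q7 -2.23
d units [0.0044 0.0074 0.0076] mm [1.3 2.2 2.3] rot units [-0.0033  0.0016 -0.0024]
[0.5602 0.2525 0.0723] 261 83
```

View pics/b3.png

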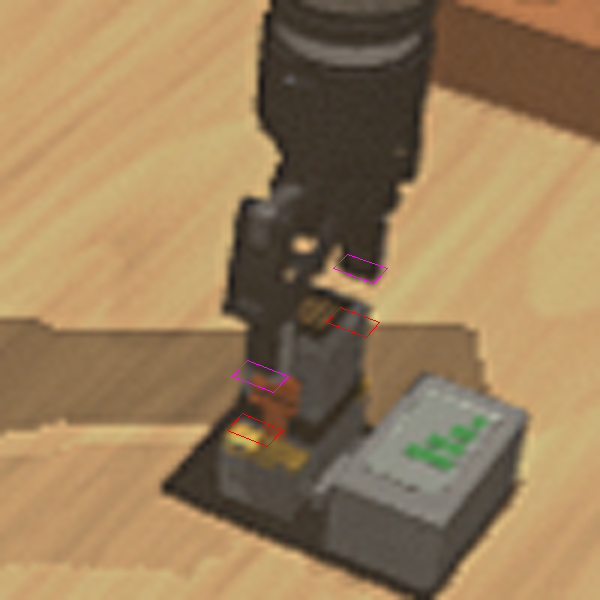

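Request:
carry_out(
  increments=[
    {"dx": 0.004, "dy": 0.007, "dz": 0, "rx": -0.003, "ry": 0, "rz": 0, "claw": -0.2},
    {"dx": 0, "dy": 0, "dz": 0, "rx": 0, "ry": 0, "rz": 0, "claw": 0.4},
    {"dx": 0, "dy": 0, "dz": 0, "rx": 0, "ry": 0, "rz": 0, "claw": 0.4},
    {"dx": 0, "dy": 0, "dz": 0, "rx": 0, "ry": 0, "rz": 0, "claw": 0.4},
  ],
)

```text
clock: 4.33
tcp_pos: [0.5589, 0.2523, 0.0741]
ee_rot: [-0.002, 0.711, -0.703, -0.001]
force: [-0.4, 0.8, -1.9]
opening: 0.0482
```

```bash
python3 go.py .558 .2512 .07 -89.2; python3 ov.py b4.png .061 .09
```

```text
t 4.33 tcp [0.5589 0.2523 0.0741] jaw -89.4 open 0.0482 F [-0.4  0.8 -1.9] q7 -2.23
d units [0.0038 0.003  0.0137] mm [1.1 0.9 4.1] rot units [-0.0016  0.0028 -0.0022]
[0.5589 0.2523 0.0741] 261 82
```

View pics/b4.png

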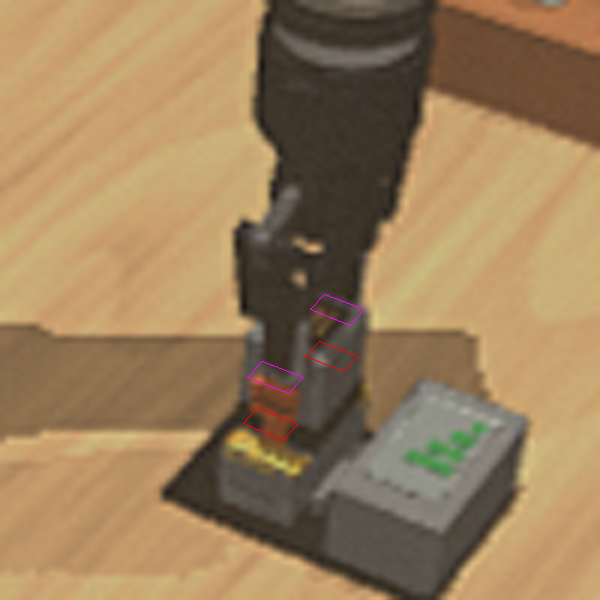

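Request:
carry_out(
  increments=[
    {"dx": 0.002, "dy": 0.002, "dz": 0, "rx": 0, "ry": 0, "rz": 0, "claw": -1},
    {"dx": 0, "dy": 0, "dz": 0, "rx": 0, "ry": 0, "rz": 0, "claw": -1},
    {"dx": 0, "dy": 0, "dz": 0, "rx": 0, "ry": 0, "rz": 0, "claw": -1},
    {"dx": 0, "dy": 0, "dz": 0.03, "rx": 0, "ry": 0, "rz": 0, "claw": -1},
    {"dx": 0, "dy": 0, "dz": 0.03, "rx": 0, "ry": 0, "rz": 0, "claw": -1},
    {"dx": 0, "dy": 0, "dz": 0.03, "rx": 0, "ry": 0, "rz": 0, "claw": -1},
    {"dx": 0, "dy": 0, "dz": 0.015, "rx": 0, "ry": 0, "rz": 0, "claw": -1},
    {"dx": 0, "dy": 0, "dz": 0, "rx": 0, "ry": 0, "rz": 0, "claw": -1},
  ],
  squeeze=40,
)

```text
clock: 5.05
tcp_pos: [0.5587, 0.2512, 0.0397]
ee_rot: [-0.003, 0.711, -0.704, -0.0]
force: [0.4, -0.4, -0.2]
opening: 0.085
```

```bash
python3 go.py .558 .2512 .039 -89.2; python3 ov.py b5.png .067
```

```text
t 5.05 tcp [0.5587 0.2512 0.0397] jaw -89.42 open 0.085 F [ 0.4 -0.4 -0.2] q7 -2.24
d units [-0.      0.0024  0.0024] mm [-0.   0.7  0.7] rot units [-0.0022  0.0023 -0.0025]
[0.5587 0.2512 0.0397] 259 92
```

View pics/b5.png

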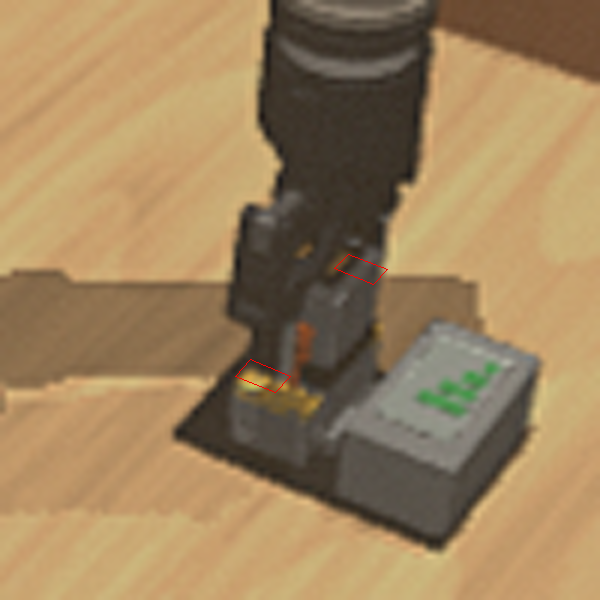

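Request:
carry_out(
  increments=[
    {"dx": 0, "dy": 0.002, "dz": 0, "rx": 0, "ry": 0, "rz": 0, "claw": 0},
    {"dx": 0, "dy": 0, "dz": 0, "rx": 0, "ry": 0, "rz": 0, "claw": 0.4},
    {"dx": 0, "dy": 0, "dz": 0, "rx": 0, "ry": 0, "rz": 0, "claw": 0.4},
    {"dx": 0, "dy": 0, "dz": 0, "rx": 0, "ry": 0, "rz": 0, "claw": 0.4},
    {"dx": 0, "dy": 0, "dz": 0, "rx": 0, "ry": 0, "rz": 0, "claw": 0.4},
  ],
  squeeze=40,
)

```text
clock: 5.52
tcp_pos: [0.559, 0.2541, 0.043]
ee_rot: [-0.005, 0.711, -0.703, -0.0]
force: [-0.6, -0.4, -3.1]
opening: 0.0481
```

```bash
python3 go.py .558 .2512 .039 -89.2; python3 ov.py b6.png .06
```

```text
t 5.52 tcp [0.559  0.2541 0.043 ] jaw -89.35 open 0.0481 F [-0.6 -0.4 -3.1] q7 -2.24
d units [0.0099 0.0035 0.0133] mm [3. 1. 4.] rot units [-0.0043  0.0049 -0.0017]
[0.559  0.2541 0.043 ] 260 90
```

View pics/b6.png

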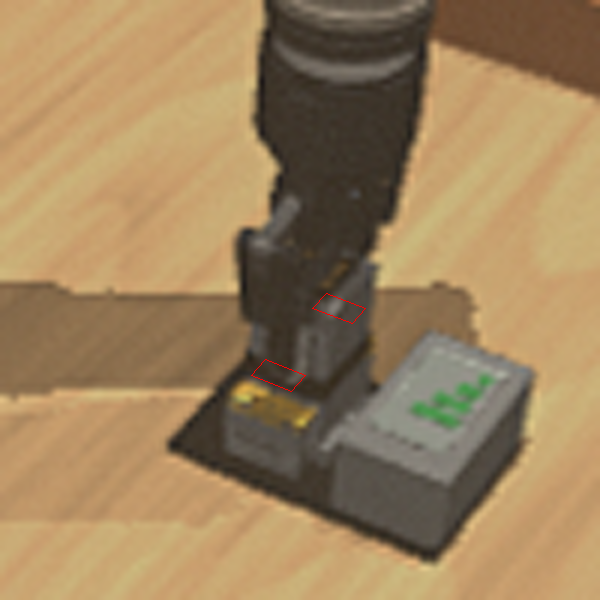

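Request:
carry_out(
  increments=[
    {"dx": 0.005, "dy": 0, "dz": 0, "rx": 0, "ry": 0, "rz": 0, "claw": 0.4},
    {"dx": 0, "dy": 0, "dz": -0.02, "rx": 0, "ry": 0, "rz": 0, "claw": 0.4},
    {"dx": 0, "dy": 0, "dz": -0.02, "rx": 0, "ry": 0, "rz": 0, "claw": 0.4},
  ],
)

```text
clock: 5.82
tcp_pos: [0.5566, 0.2532, 0.0524]
ee_rot: [-0.004, 0.711, -0.703, -0.002]
force: [0.3, 1.3, -4.9]
opening: 0.0487
```

```bash
python3 go.py .558 .2512 .039 -89.2; python3 ov.py b7.png .06
```

```text
t 5.82 tcp [0.5566 0.2532 0.0524] jaw -89.29 open 0.0487 F [ 0.3  1.3 -4.9] q7 -2.23
d units [ 0.0072 -0.0045  0.0447] mm [ 2.2 -1.3 13.4] rot units [-0.0011  0.0055 -0.001 ]
[0.5566 0.2532 0.0524] 259 88
```

View pics/b7.png

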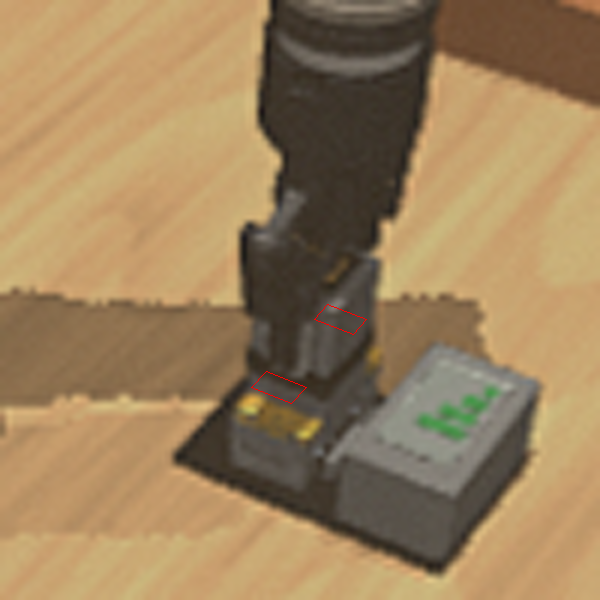

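Request:
carry_out(
  increments=[
    {"dx": 0.003, "dy": 0, "dz": -0.03, "rx": 0, "ry": 0.002, "rz": 0, "claw": 0.4},
    {"dx": 0, "dy": 0, "dz": -0.04, "rx": 0, "ry": 0, "rz": 0, "claw": 0.4},
    {"dx": 0, "dy": 0, "dz": -0.04, "rx": 0, "ry": 0, "rz": 0, "claw": 0.4},
    {"dx": 0, "dy": 0, "dz": -0.06, "rx": 0, "ry": 0, "rz": 0, "claw": 0.4},
    {"dx": 0, "dy": 0, "dz": -0.06, "rx": 0, "ry": 0, "rz": 0, "claw": 0.4},
    {"dx": 0, "dy": 0, "dz": -0.04, "rx": 0, "ry": 0, "rz": 0, "claw": 0.4},
    {"dx": 0, "dy": 0, "dz": 0, "rx": 0, "ry": 0, "rz": 0, "claw": 0.4},
  ],
)

```text
clock: 6.45
tcp_pos: [0.5563, 0.2477, 0.1426]
ee_rot: [-0.0, 0.711, -0.703, 0.001]
force: [0.3, 0.8, -3.4]
opening: 0.0487
```

```bash
python3 go.py .4605 -.0035 .13 -97.3; python3 ov.py b8.png .16
```

```text
t 6.45 tcp [0.5563 0.2477 0.1426] jaw -89.4 open 0.0487 F [ 0.3  0.8 -3.4] q7 -2.2
d units [0.834  0.3281 0.0427] mm [250.2  98.4  12.8] rot units [-0.0009 -0.0008  0.0878]
[0.5563 0.2477 0.1426] 261 64
```

View pics/b8.png

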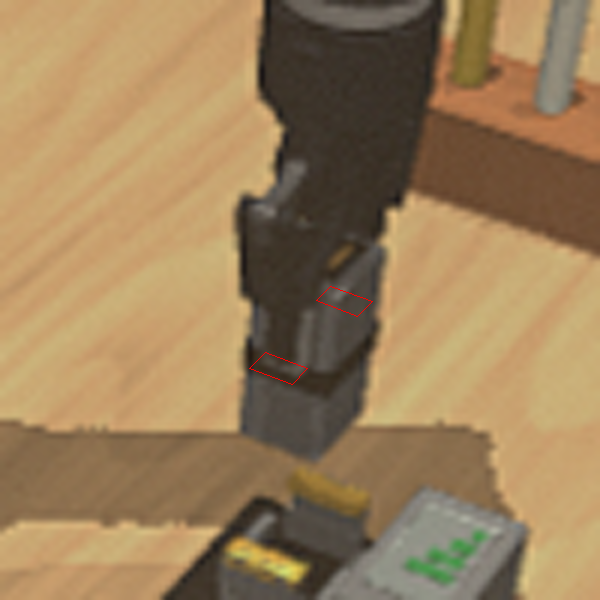

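Request:
carry_out(
  increments=[
    {"dx": 0.04, "dy": 0.016, "dz": 0, "rx": 0, "ry": 0, "rz": 0, "claw": 0.4},
    {"dx": 0.08, "dy": 0.032, "dz": 0.002, "rx": 0, "ry": 0, "rz": 0, "claw": 0.4},
    {"dx": 0.09, "dy": 0.035, "dz": 0.002, "rx": 0, "ry": 0, "rz": 0, "claw": 0.4},
    {"dx": 0.09, "dy": 0.035, "dz": 0.002, "rx": 0, "ry": 0, "rz": 0, "claw": 0.4},
    {"dx": 0.09, "dy": 0.035, "dz": 0.002, "rx": 0, "ry": 0, "rz": 0, "claw": 0.4},
    {"dx": 0.09, "dy": 0.035, "dz": 0.002, "rx": 0, "ry": 0, "rz": 0, "claw": 0.4},
    {"dx": 0.09, "dy": 0.035, "dz": 0.002, "rx": 0, "ry": 0, "rz": 0, "claw": 0.4},
    {"dx": 0.09, "dy": 0.035, "dz": 0.002, "rx": 0, "ry": 0, "rz": 0, "claw": 0.4},
    {"dx": 0.08, "dy": 0.032, "dz": 0, "rx": 0, "ry": 0, "rz": 0, "claw": 0.4},
    {"dx": 0.05, "dy": 0.02, "dz": 0, "rx": 0, "ry": 0, "rz": 0, "claw": 0.4},
    {"dx": 0.02, "dy": 0.01, "dz": 0, "rx": 0, "ry": 0, "rz": 0, "claw": 0.4},
    {"dx": 0, "dy": 0, "dz": 0, "rx": 0, "ry": 0, "rz": 0, "claw": 0.4},
  ],
)

```text
clock: 7.5
tcp_pos: [0.4412, -0.0197, 0.1282]
ee_rot: [0.014, 0.708, -0.706, -0.005]
force: [0.2, -1.0, -3.5]
opening: 0.0486
```

```bash
python3 go.py .4605 -.0035 .07 -90
```

```text
t 7.5 tcp [ 0.4412 -0.0197  0.1282] jaw -89.77 open 0.0486 F [ 0.2 -1.  -3.5] q7 -1.68
d units [-0.0562 -0.0699  0.1913] mm [-16.8 -21.   57.4] rot units [ 0.0173 -0.0082  0.0025]
```

Request:
carry_out(
  increments=[
    {"dx": -0.03, "dy": -0.035, "dz": 0.03, "rx": 0.009, "ry": -0.004, "rz": 0, "claw": 0.4},
    {"dx": -0.026, "dy": -0.033, "dz": 0.03, "rx": 0.008, "ry": -0.004, "rz": 0, "claw": 0.4},
    {"dx": 0, "dy": 0, "dz": 0.03, "rx": 0, "ry": 0, "rz": 0, "claw": 0.4},
    {"dx": 0, "dy": 0, "dz": 0, "rx": 0, "ry": 0, "rz": 0, "claw": 0.4},
    {"dx": 0, "dy": 0, "dz": 0, "rx": 0, "ry": 0, "rz": 0, "claw": 0.4},
  ],
)

```text
clock: 7.92
tcp_pos: [0.4602, 0.0001, 0.0987]
ee_rot: [0.0, 0.709, -0.705, -0.001]
force: [-0.7, -0.5, -4.1]
opening: 0.0489
```

```bash
python3 go.py .4605 -.0035 .07 -90; python3 ov.py b9.png .117
```

```text
t 7.92 tcp [4.602e-01 1.000e-04 9.870e-02] jaw -89.65 open 0.0489 F [-0.7 -0.5 -4.1] q7 -1.73
d units [ 0.0121 -0.001   0.0955] mm [ 3.6 -0.3 28.7] rot units [0.0012 0.001  0.0038]
[4.602e-01 1.000e-04 9.870e-02] 181 112
```

View pics/b9.png

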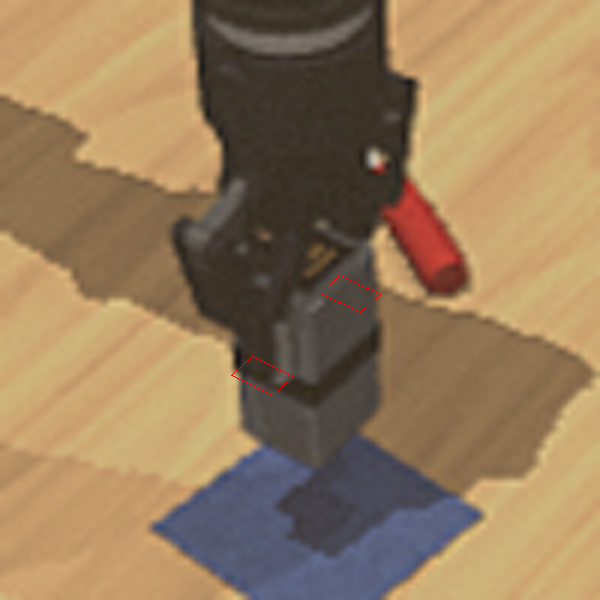

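Request:
carry_out(
  increments=[
    {"dx": 0.008, "dy": 0, "dz": 0.04, "rx": 0, "ry": 0, "rz": 0, "claw": 0.4},
    {"dx": 0, "dy": 0, "dz": 0.04, "rx": 0, "ry": 0, "rz": 0, "claw": 0.4},
    {"dx": 0, "dy": 0, "dz": 0.04, "rx": 0, "ry": 0, "rz": 0, "claw": 0.4},
    {"dx": 0, "dy": 0, "dz": 0.03, "rx": 0, "ry": 0, "rz": 0, "claw": 0.4},
    {"dx": 0, "dy": 0, "dz": 0.01, "rx": 0, "ry": 0, "rz": 0, "claw": 0.4},
    {"dx": 0, "dy": 0, "dz": 0, "rx": 0, "ry": 0, "rz": 0, "claw": 0.4},
  ],
)

```text
clock: 8.47
tcp_pos: [0.4613, -0.0017, 0.0513]
ee_rot: [-0.0, 0.71, -0.704, 0.0]
force: [-0.3, -0.1, -3.4]
opening: 0.0488
```

```bash
python3 go.py .4605 -.0035 .04 -90; python3 ov.py b10.png .065
```

```text
t 8.47 tcp [ 0.4613 -0.0017  0.0513] jaw -89.51 open 0.0488 F [-0.3 -0.1 -3.4] q7 -1.76
d units [0.0061 0.0027 0.0376] mm [ 1.8  0.8 11.3] rot units [-0.0005  0.0001  0.0054]
[ 0.4613 -0.0017  0.0513] 182 125
```

View pics/b10.png

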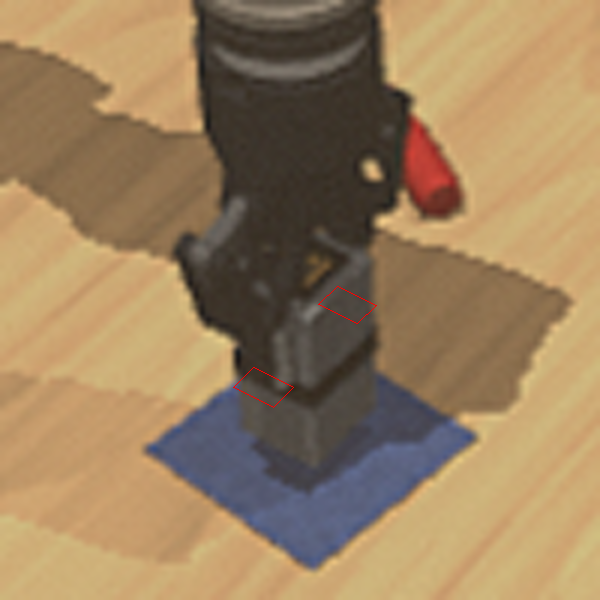

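Request:
carry_out(
  increments=[
    {"dx": 0.004, "dy": 0, "dz": 0.01, "rx": 0, "ry": 0, "rz": 0, "claw": 0.4},
    {"dx": 0, "dy": 0, "dz": 0.01, "rx": 0, "ry": 0, "rz": 0, "claw": 0.4},
    {"dx": 0, "dy": 0, "dz": 0.008, "rx": 0, "ry": 0, "rz": 0, "claw": 0.4},
    {"dx": 0, "dy": 0, "dz": 0.004, "rx": 0, "ry": 0, "rz": 0, "claw": 0.4},
  ],
)

```text
clock: 8.85
tcp_pos: [0.4637, -0.0031, 0.0434]
ee_rot: [-0.002, 0.71, -0.704, 0.002]
force: [-0.8, -0.1, -4.0]
opening: 0.0488
```

Request:
carry_out(
  increments=[
    {"dx": 0, "dy": 0, "dz": 0.005, "rx": 0, "ry": 0, "rz": 0, "claw": 0.4},
    {"dx": 0, "dy": 0, "dz": 0.005, "rx": 0, "ry": 0, "rz": 0, "claw": 0.4},
  ],
)

```text
clock: 9.02
tcp_pos: [0.4642, -0.0031, 0.0405]
ee_rot: [-0.002, 0.71, -0.704, 0.003]
force: [0.6, 0.3, -3.9]
opening: 0.0487
```

```bash
python3 go.py .4605 -.0035 .04 -90; python3 ov.py b11.png .055
```

```text
t 9.02 tcp [ 0.4642 -0.0031  0.0405] jaw -89.54 open 0.0487 F [ 0.6  0.3 -3.9] q7 -1.77
d units [0.0012 0.0122 0.0017] mm [0.4 3.7 0.5] rot units [-0.0044 -0.0003  0.0052]
[ 0.4642 -0.0031  0.0405] 183 129
```

View pics/b11.png

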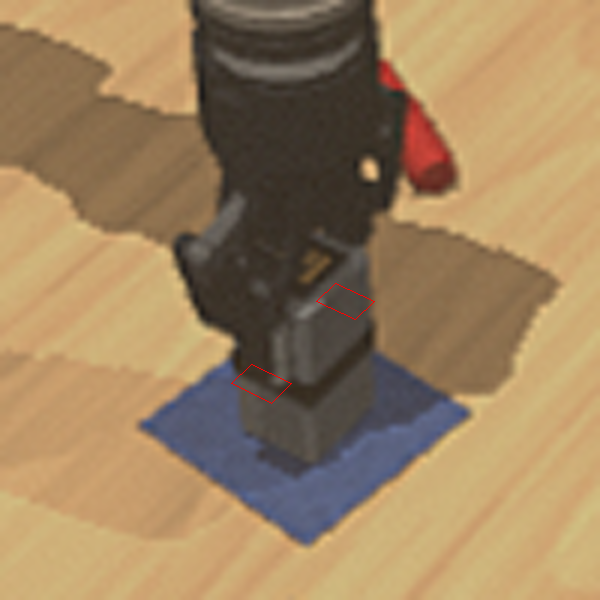

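Request:
carry_out(
  increments=[
    {"dx": 0, "dy": 0.004, "dz": 0.005, "rx": -0.003, "ry": 0, "rz": 0, "claw": 0.4},
    {"dx": 0, "dy": 0, "dz": 0.005, "rx": 0, "ry": 0, "rz": 0, "claw": 0.4},
  ],
)

```text
clock: 9.23
tcp_pos: [0.4628, -0.0031, 0.0373]
ee_rot: [-0.0, 0.71, -0.704, 0.001]
force: [-4.2, -1.8, 13.7]
opening: 0.0484
```

Request:
carry_out(
  increments=[
    {"dx": 0, "dy": 0, "dz": 0.005, "rx": 0, "ry": 0, "rz": 0, "claw": 0.4},
    {"dx": 0, "dy": 0, "dz": 0.005, "rx": 0, "ry": 0, "rz": 0, "claw": 0.4},
  ],
)

```text
clock: 9.4
tcp_pos: [0.463, -0.0031, 0.0374]
ee_rot: [0.0, 0.71, -0.704, 0.001]
force: [-4.8, -1.0, 10.5]
opening: 0.0484
```

```bash
python3 go.py .4605 -.0035 .04 -90
```

```text
t 9.4 tcp [ 0.463  -0.0031  0.0374] jaw -89.54 open 0.0484 F [-4.8 -1.  10.5] q7 -1.77
d units [ 0.0013  0.0085 -0.0087] mm [ 0.4  2.6 -2.6] rot units [-0.0006 -0.0013  0.0051]
```

Request:
carry_out(
  increments=[
    {"dx": 0, "dy": 0, "dz": -0.001, "rx": 0, "ry": 0, "rz": 0, "claw": 0.4},
    {"dx": 0, "dy": 0, "dz": 0, "rx": 0, "ry": 0, "rz": 0, "claw": -0.5},
    {"dx": 0, "dy": 0, "dz": 0, "rx": 0, "ry": 0, "rz": 0, "claw": -1},
    {"dx": 0, "dy": 0, "dz": 0, "rx": 0, "ry": 0, "rz": 0, "claw": -1},
    {"dx": 0, "dy": 0, "dz": 0, "rx": 0, "ry": 0, "rz": 0, "claw": -1},
  ],
)

```text
clock: 9.82
tcp_pos: [0.4655, -0.0028, 0.0394]
ee_rot: [-0.001, 0.71, -0.704, 0.003]
force: [-0.7, 0.2, -0.3]
opening: 0.0855
```

```bash
python3 go.py .4605 -.0035 .04 -90;python3 ov.py b12.png .065
```

```text
t 9.82 tcp [ 0.4655 -0.0028  0.0394] jaw -89.52 open 0.0855 F [-0.7  0.2 -0.3] q7 -1.77
d units [ 0.0023  0.0166 -0.002 ] mm [ 0.7  5.  -0.6] rot units [-0.0039 -0.0014  0.0053]
[ 0.4655 -0.0028  0.0394] 183 129
```

View pics/b12.png

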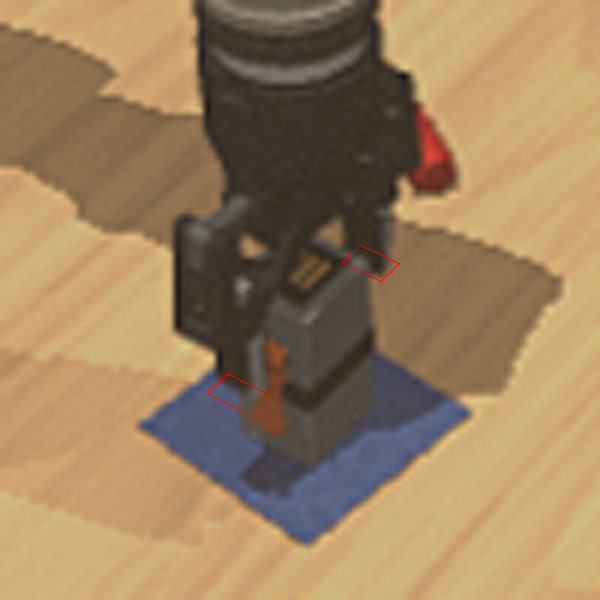

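Request:
carry_out(
  increments=[
    {"dx": 0, "dy": 0, "dz": -0.05, "rx": 0, "ry": 0, "rz": 0, "claw": -1},
    {"dx": 0, "dy": 0, "dz": -0.08, "rx": 0, "ry": 0, "rz": 0, "claw": -1},
    {"dx": 0, "dy": 0, "dz": -0.08, "rx": 0, "ry": 0, "rz": 0, "claw": -1},
    {"dx": 0, "dy": 0, "dz": -0.08, "rx": 0, "ry": 0, "rz": 0, "claw": -1},
    {"dx": 0, "dy": 0, "dz": -0.03, "rx": 0, "ry": 0, "rz": -0.04, "claw": -1},
    {"dx": 0, "dy": 0, "dz": 0, "rx": 0, "ry": 0, "rz": -0.07, "claw": -1},
    {"dx": 0, "dy": 0, "dz": 0, "rx": 0, "ry": 0, "rz": -0.07, "claw": -1},
    {"dx": 0, "dy": 0, "dz": 0, "rx": 0, "ry": 0, "rz": -0.07, "claw": -1},
    {"dx": 0, "dy": 0, "dz": 0, "rx": 0, "ry": 0, "rz": -0.07, "claw": -1},
    {"dx": 0, "dy": 0, "dz": 0, "rx": 0, "ry": 0, "rz": -0.07, "claw": -1},
    {"dx": 0, "dy": 0, "dz": 0, "rx": 0, "ry": 0, "rz": -0.07, "claw": -1},
    {"dx": 0, "dy": 0, "dz": 0, "rx": 0, "ry": 0, "rz": -0.07, "claw": -1},
    {"dx": 0, "dy": 0, "dz": 0, "rx": 0, "ry": 0, "rz": -0.07, "claw": -1},
    {"dx": 0, "dy": 0, "dz": 0, "rx": 0, "ry": 0, "rz": -0.07, "claw": -1},
    {"dx": 0, "dy": 0, "dz": 0, "rx": 0, "ry": 0, "rz": -0.07, "claw": -1},
    {"dx": 0, "dy": 0, "dz": 0, "rx": 0, "ry": 0, "rz": -0.07, "claw": -1},
    {"dx": 0, "dy": 0, "dz": 0, "rx": 0, "ry": 0, "rz": -0.07, "claw": -1},
    {"dx": 0, "dy": 0, "dz": 0, "rx": 0, "ry": 0, "rz": -0.03, "claw": -1},
    {"dx": 0, "dy": 0, "dz": 0, "rx": 0, "ry": 0, "rz": 0, "claw": -1},
  ],
)

```text
clock: 11.45
tcp_pos: [0.4701, -0.0022, 0.1441]
ee_rot: [0.001, 1.0, -0.03, 0.009]
force: [-0.2, 0.4, -1.5]
opening: 0.0856
```

```bash
python3 go.py .463 -.0031 .11 0.5;python3 ov.py b13.png .14; python3 - <<'E'
from station import camera
import cv2
t=camera("top")[:,:,::-1]
cv2.imwrite("pics/t13.png",cv2.resize(t[150:270,190:330],None,fx=5,fy=5,interpolation=cv2.INTER_CUBIC))
s=camera("scene")[:,:,::-1]
cv2.imwrite("pics/s13.png",cv2.resize(s[150:230,190:280],None,fx=7,fy=7,interpolation=cv2.INTER_CUBIC))
E
```

```text
t 11.45 tcp [ 0.4701 -0.0022  0.1441] jaw -3.42 open 0.0856 F [-0.2  0.4 -1.5] q7 -0.26
d units [-0.0256  0.0041  0.1134] mm [-7.7  1.2 34. ] rot units [ 0.0015 -0.012  -0.0436]
[ 0.4701 -0.0022  0.1441] 183 101
```

View pics/b13.png

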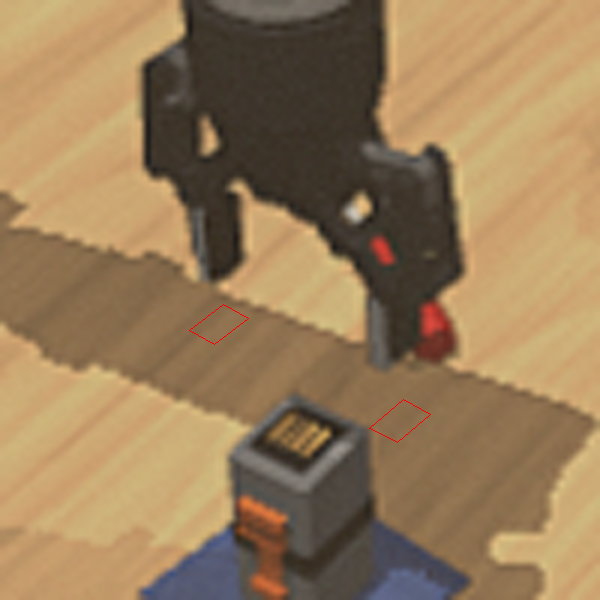

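View pics/t13.png

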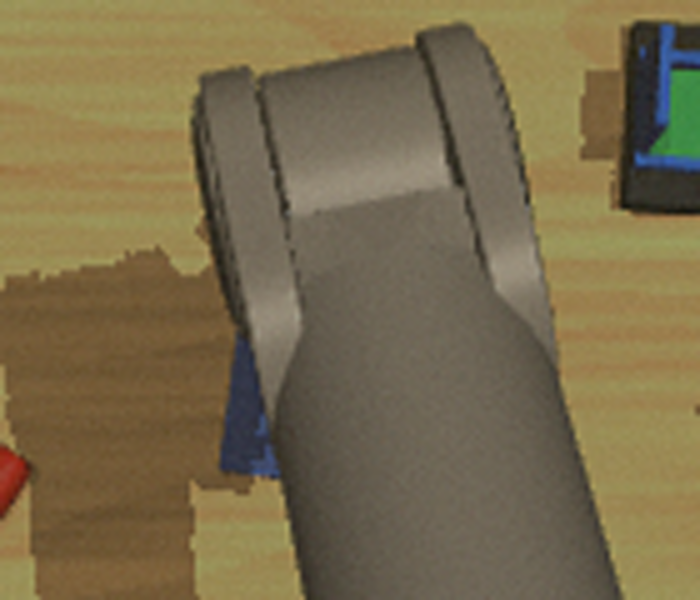

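View pics/s13.png

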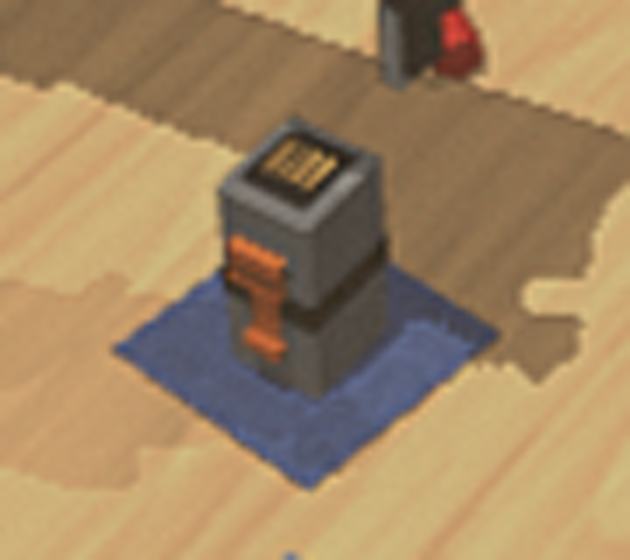

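```bash
python3 - <<'E'
from h import *
S=lambda a:px(a,7,[190,150])
x,y,z=.022,.0245,.098
o=[("scene",(-x,y,z),S((297,117))),("scene",(x,y,z),S((383,151))),("scene",(x,-y,z),S((311,223))),("scene",(-x,-y,z),S((220,185))),("scene",(x,-y,.003),S((318,397))),("scene",(x,y,.003),S((387,332)))]
q,r=fit(o,[.463,-.003,0]);print(q.round(4),r.round(1).tolist())
c=np.array([ray("scene",S(a),.003) for a in((113,348),(310,490),(498,333))]);print("mat scene", (c[0]+c[2])/2)
E
```

```text
[ 0.4637 -0.002   0.0085] [[-0.6, -1.1], [0.6, 0.3], [-0.2, 0.8], [-0.8, -0.4], [0.3, 0.8], [0.8, -0.7]]
mat scene [ 0.46130057 -0.00278483  0.003     ]
```

Request:
carry_out(
  increments=[
    {"dx": -0.013, "dy": 0.002, "dz": 0.04, "rx": 0.001, "ry": -0.006, "rz": -0.022, "claw": -1},
    {"dx": -0.012, "dy": 0.002, "dz": 0.03, "rx": 0, "ry": -0.006, "rz": -0.022, "claw": -1},
    {"dx": 0, "dy": 0, "dz": 0, "rx": 0, "ry": 0, "rz": 0, "claw": -1},
    {"dx": 0, "dy": 0, "dz": 0, "rx": 0, "ry": 0, "rz": 0, "claw": -1},
  ],
)

```text
clock: 11.93
tcp_pos: [0.4637, -0.0032, 0.1233]
ee_rot: [0.001, 1.0, 0.003, 0.001]
force: [0.1, -0.9, 0.3]
opening: 0.0855
```

```bash
python3 go.py .463 -.0028 .043 0.5
```

```text
t 11.93 tcp [ 0.4637 -0.0032  0.1233] jaw 0.29 open 0.0855 F [ 0.1 -0.9  0.3] q7 -0.22
d units [-0.0028 -0.0015  0.2678] mm [-0.8 -0.5 80.3] rot units [ 0.0009 -0.0012 -0.0024]
```

Well aligned. I'll go halfway down and look.

Request:
carry_out(
  increments=[
    {"dx": 0, "dy": 0, "dz": 0.05, "rx": 0, "ry": 0, "rz": 0, "claw": -1},
    {"dx": 0, "dy": 0, "dz": 0.05, "rx": 0, "ry": 0, "rz": 0, "claw": -1},
    {"dx": 0, "dy": 0, "dz": 0.03, "rx": 0, "ry": 0, "rz": 0, "claw": -1},
    {"dx": 0, "dy": 0, "dz": 0, "rx": 0, "ry": 0, "rz": 0, "claw": -1},
  ],
)

```text
clock: 12.27
tcp_pos: [0.4668, -0.0031, 0.0856]
ee_rot: [0.001, 1.0, -0.0, 0.004]
force: [0.0, 0.8, 0.7]
opening: 0.0852
```

```bash
python3 go.py .463 -.0028 .043 0.5;python3 ov.py b14.png .105
```

```text
t 12.27 tcp [ 0.4668 -0.0031  0.0856] jaw -0.01 open 0.0852 F [0.  0.8 0.7] q7 -0.26
d units [-0.0137 -0.0014  0.1419] mm [-4.1 -0.4 42.6] rot units [ 0.0014 -0.0054 -0.0057]
[ 0.4668 -0.0031  0.0856] 183 117
```

View pics/b14.png

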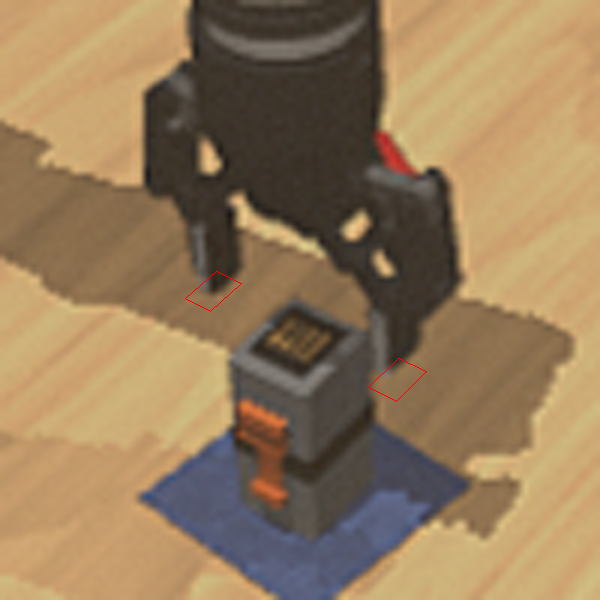

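Request:
carry_out(
  increments=[
    {"dx": -0.014, "dy": 0, "dz": 0.04, "rx": 0, "ry": -0.004, "rz": -0.004, "claw": -1},
    {"dx": -0.004, "dy": 0, "dz": 0.05, "rx": 0, "ry": -0.002, "rz": 0, "claw": -1},
    {"dx": -0.004, "dy": 0, "dz": 0.04, "rx": 0, "ry": 0, "rz": 0, "claw": -1},
    {"dx": 0, "dy": 0, "dz": 0, "rx": 0, "ry": 0, "rz": 0, "claw": -1},
  ],
)

```text
clock: 12.65
tcp_pos: [0.4634, -0.0031, 0.0478]
ee_rot: [0.001, 1.0, 0.003, 0.003]
force: [-0.3, 0.3, -0.1]
opening: 0.0852
```

```bash
python3 go.py .463 -.0028 .043 0.5;python3 ov.py b15.png .068
```

```text
t 12.65 tcp [ 0.4634 -0.0031  0.0478] jaw 0.32 open 0.0852 F [-0.3  0.3 -0.1] q7 -0.3
d units [-0.0015 -0.0009  0.016 ] mm [-0.5 -0.3  4.8] rot units [ 0.0019 -0.0039 -0.002 ]
[ 0.4634 -0.0031  0.0478] 183 127
```

View pics/b15.png

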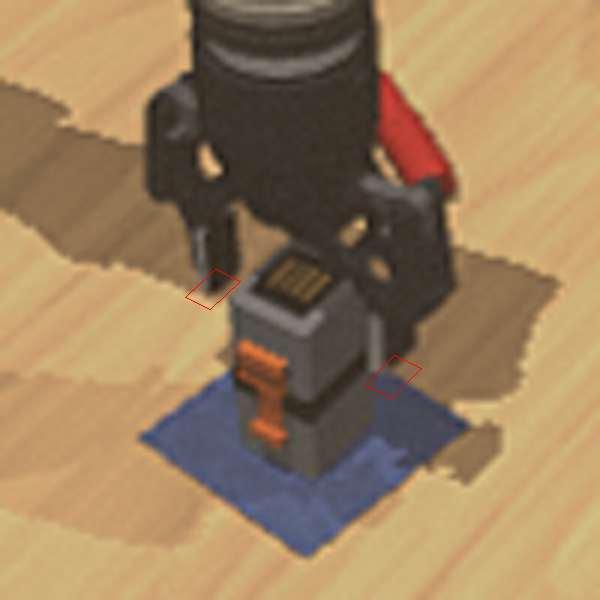

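Request:
carry_out(
  increments=[
    {"dx": -0.002, "dy": 0, "dz": 0.008, "rx": 0.002, "ry": -0.004, "rz": -0.002, "claw": -1},
    {"dx": 0, "dy": 0, "dz": 0, "rx": 0, "ry": 0, "rz": 0, "claw": -0.3},
    {"dx": 0, "dy": 0, "dz": 0, "rx": 0, "ry": 0, "rz": 0, "claw": 0.4},
    {"dx": 0, "dy": 0, "dz": 0, "rx": 0, "ry": 0, "rz": 0, "claw": 0.4},
    {"dx": 0, "dy": 0, "dz": 0, "rx": 0, "ry": 0, "rz": 0, "claw": 0.4},
    {"dx": 0, "dy": 0, "dz": 0, "rx": 0, "ry": 0, "rz": 0, "claw": 0.4},
  ],
  squeeze=40,
)

```text
clock: 13.2
tcp_pos: [0.4655, -0.0028, 0.0487]
ee_rot: [-0.0, 1.0, 0.004, 0.002]
force: [0.4, -0.0, -2.6]
opening: 0.0436
```

```bash
python3 go.py .463 -.0028 .043 0.5
```

```text
t 13.2 tcp [ 0.4655 -0.0028  0.0487] jaw 0.51 open 0.0436 F [ 0.4 -0.  -2.6] q7 -0.29
d units [-0.0085 -0.0002  0.019 ] mm [-2.5 -0.1  5.7] rot units [-0.     -0.003   0.0001]
```

Request:
carry_out(
  increments=[
    {"dx": 0, "dy": 0, "dz": -0.02, "rx": 0, "ry": -0.003, "rz": 0, "claw": 0.4},
    {"dx": 0, "dy": 0, "dz": -0.05, "rx": 0, "ry": 0, "rz": 0, "claw": 0.4},
    {"dx": 0, "dy": 0, "dz": -0.08, "rx": 0, "ry": 0, "rz": 0, "claw": 0.4},
    {"dx": 0, "dy": 0, "dz": -0.09, "rx": 0, "ry": 0, "rz": 0, "claw": 0.4},
    {"dx": 0, "dy": 0, "dz": -0.09, "rx": 0, "ry": 0, "rz": 0, "claw": 0.4},
    {"dx": 0, "dy": 0, "dz": -0.08, "rx": 0, "ry": 0, "rz": 0, "claw": 0.4},
    {"dx": 0, "dy": 0, "dz": -0.03, "rx": 0, "ry": 0, "rz": 0, "claw": 0.4},
    {"dx": 0, "dy": 0, "dz": 0, "rx": 0, "ry": 0, "rz": 0, "claw": 0.4},
  ],
)

```text
clock: 13.87
tcp_pos: [0.4606, -0.003, 0.1834]
ee_rot: [-0.001, 1.0, 0.005, -0.007]
force: [1.0, -0.5, -2.9]
opening: 0.0438
```

```bash
python3 go.py .5965 -.1985 .18 -4.4;python3 ov.py b16.png .195
```

```text
t 13.87 tcp [ 0.4606 -0.003   0.1834] jaw 0.61 open 0.0438 F [ 1.  -0.5 -2.9] q7 -0.16
d units [0.4461 0.6564 0.0046] mm [133.8 196.9   1.4] rot units [-0.0005  0.0084  0.0557]
[ 0.4606 -0.003   0.1834] 179 87
```

View pics/b16.png

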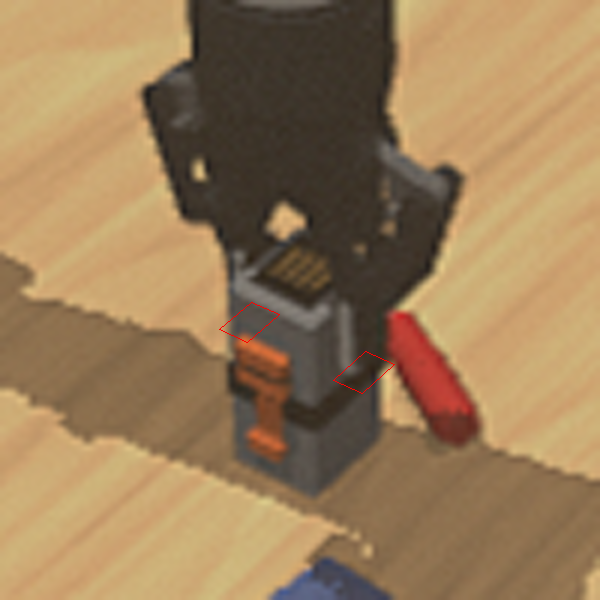

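Request:
carry_out(
  increments=[
    {"dx": 0.02, "dy": 0.03, "dz": 0, "rx": 0, "ry": 0.004, "rz": 0, "claw": 0.4},
    {"dx": 0.05, "dy": 0.07, "dz": 0, "rx": 0, "ry": 0.004, "rz": 0, "claw": 0.4},
    {"dx": 0.06, "dy": 0.09, "dz": 0, "rx": 0, "ry": 0, "rz": 0, "claw": 0.4},
    {"dx": 0.06, "dy": 0.09, "dz": 0, "rx": 0, "ry": 0, "rz": 0, "claw": 0.4},
    {"dx": 0.06, "dy": 0.09, "dz": 0, "rx": 0, "ry": 0, "rz": 0, "claw": 0.4},
    {"dx": 0.06, "dy": 0.09, "dz": 0, "rx": 0, "ry": 0, "rz": 0, "claw": 0.4},
    {"dx": 0.05, "dy": 0.07, "dz": 0, "rx": 0, "ry": 0, "rz": 0.01, "claw": 0.4},
    {"dx": 0.03, "dy": 0.05, "dz": 0, "rx": 0, "ry": 0, "rz": 0.02, "claw": 0.4},
    {"dx": 0.01, "dy": 0.02, "dz": 0, "rx": 0, "ry": 0, "rz": 0.02, "claw": 0.4},
    {"dx": 0, "dy": 0, "dz": 0, "rx": 0, "ry": 0, "rz": 0, "claw": 0.4},
    {"dx": 0, "dy": 0, "dz": 0, "rx": 0, "ry": 0, "rz": 0, "claw": 0.4},
  ],
)

```text
clock: 14.83
tcp_pos: [0.5743, -0.1956, 0.1529]
ee_rot: [-0.001, 0.999, -0.034, -0.021]
force: [-0.9, 1.1, -3.8]
opening: 0.0437
```

```bash
python3 go.py .5965 -.1985 .18 -4.4
```

```text
t 14.83 tcp [ 0.5743 -0.1956  0.1529] jaw -3.94 open 0.0437 F [-0.9  1.1 -3.8] q7 0.01
d units [ 0.0707  0.0046 -0.0932] mm [ 21.2   1.4 -28. ] rot units [-0.0004  0.0263  0.005 ]
```

Request:
carry_out(
  increments=[
    {"dx": 0, "dy": 0, "dz": -0.05, "rx": 0, "ry": 0.013, "rz": 0, "claw": 0.4},
    {"dx": 0.03, "dy": 0, "dz": -0.05, "rx": 0, "ry": 0.013, "rz": 0.003, "claw": 0.4},
    {"dx": 0.03, "dy": 0.004, "dz": 0, "rx": 0, "ry": 0, "rz": 0.002, "claw": 0.4},
    {"dx": 0, "dy": 0, "dz": 0, "rx": 0, "ry": 0, "rz": 0, "claw": 0.4},
    {"dx": 0, "dy": 0, "dz": 0, "rx": 0, "ry": 0, "rz": 0, "claw": 0.4},
  ],
)

```text
clock: 15.25
tcp_pos: [0.5931, -0.1919, 0.1866]
ee_rot: [-0.002, 0.999, -0.034, 0.001]
force: [1.1, 0.6, -3.7]
opening: 0.0436
```

```bash
python3 go.py .5965 -.1985 .18 -4.4; python3 - <<'E'
from station import camera
import cv2
t=camera("top")[:,:,::-1]
cv2.imwrite("pics/t17.png",cv2.resize(t[130:230,290:430],None,fx=5,fy=5,interpolation=cv2.INTER_CUBIC))
s=camera("scene")[:,:,::-1]
cv2.imwrite("pics/s17.png",cv2.resize(s[160:345,145:275],None,fx=4,fy=4,interpolation=cv2.INTER_CUBIC)[:600])
E
```

```text
t 15.25 tcp [ 0.5931 -0.1919  0.1866] jaw -3.91 open 0.0436 F [ 1.1  0.6 -3.7] q7 0.01
d units [0.0127 0.0214 0.0219] mm [3.8 6.4 6.6] rot units [-0.002  -0.0014  0.0055]
```

View pics/t17.png

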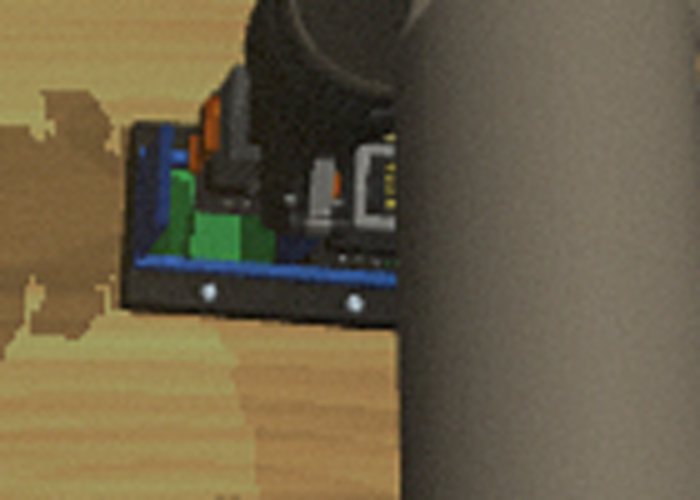

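View pics/s17.png

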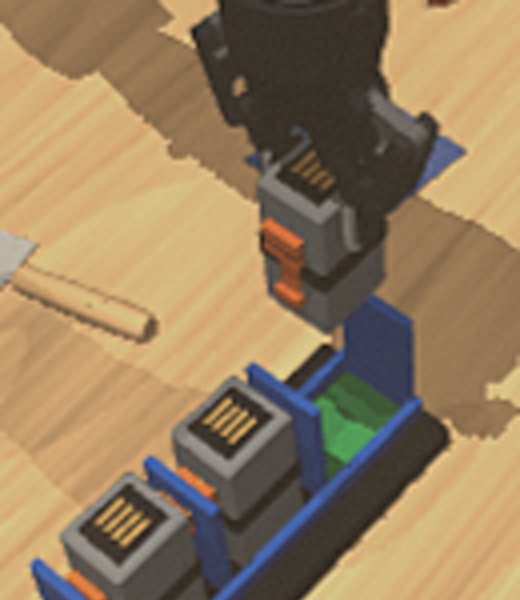

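Request:
carry_out(
  increments=[
    {"dx": 0.006, "dy": 0.01, "dz": 0.01, "rx": 0, "ry": 0, "rz": 0.003, "claw": 0.4},
    {"dx": 0.006, "dy": 0.01, "dz": 0.01, "rx": -0.002, "ry": 0, "rz": 0.002, "claw": 0.4},
    {"dx": 0, "dy": 0, "dz": 0, "rx": 0, "ry": 0, "rz": 0, "claw": 0.4},
    {"dx": 0, "dy": 0, "dz": 0, "rx": 0, "ry": 0, "rz": 0, "claw": 0.4},
  ],
)

```text
clock: 15.68
tcp_pos: [0.5951, -0.1984, 0.178]
ee_rot: [0.0, 0.999, -0.038, -0.001]
force: [-0.0, -0.2, -4.0]
opening: 0.0438
```

```bash
python3 go.py .597 -.1985 .16 -4.4; python3 - <<'E'
from station import camera
import cv2
s=camera("scene")[:,:,::-1];cv2.imwrite("pics/s18raw.png",s)
cv2.imwrite("pics/s18.png",cv2.resize(s[185:285,195:275],None,fx=6,fy=6,interpolation=cv2.INTER_CUBIC))
E
```

```text
t 15.68 tcp [ 0.5951 -0.1984  0.178 ] jaw -4.36 open 0.0438 F [-0.  -0.2 -4. ] q7 0.01
d units [ 0.0066 -0.0002  0.0601] mm [ 2. -0. 18.] rot units [0.0001 0.0012 0.0004]
```

View pics/s18.png

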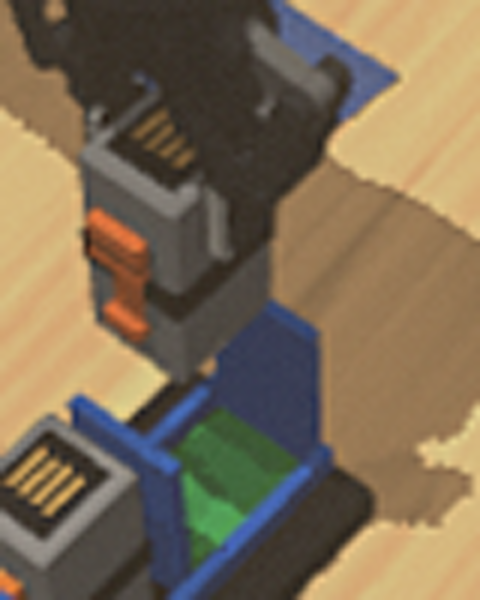

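```bash
cat > fb.py <<'E'
from h import *
def fitb(obs,x0,yaw):
    def f(q):
        r=[]
        c,s=np.cos(yaw),np.sin(yaw)
        for (a,b,h),u in obs:
            X=[q[0]+c*a*.022-s*b*.0245,q[1]+s*a*.022+c*b*.0245,q[2]+h*.095]
            r.append(proj("scene",X)[0]-u)
        return np.concatenate(r)
    r=least_squares(f,x0,loss="soft_l1",x_scale=.01);return r.x,f(r.x).reshape(-1,2)
if __name__=="__main__":
    S=lambda a:px(a,6,[195,185])
    q,r=fitb([((-1,-1,1),S((80,157))),((1,-1,1),S((182,217))),((1,-1,0),S((182,382))),((-1,-1,0),S((96,318))),((1,1,0),S((272,291)))],[.595,-.198,.13],-.076)
    print(q.round(4),r.round(1).tolist())
E
python3 fb.py
```

```text
[ 0.5662 -0.166   0.0813] [[-0.2, -0.2], [-1.9, -0.3], [0.7, -0.6], [0.9, 0.3], [-0.1, 1.2]]
```

```bash
python3 - <<'E'
from h import *
S=lambda a:px(a,6,[195,185])
for zu in(.125,.129,.133,.137):
    o=[("scene",(a*.022,b*.0245,zu+h*.095),S(u)) for (a,b,h),u in (((-1,-1,1),(80,157)),((1,-1,1),(182,217)),((1,-1,0),(182,382)),((-1,-1,0),(96,318)),((1,1,0),(272,291)))]
    q,r=fit(o,[.595,-.198,-.07]);print(zu,q.round(4),r.round(1).tolist())
E
```

```text
0.125 [ 0.5894 -0.192   0.0036] [[-1.3, -0.9], [-0.7, -1.3], [2.0, 0.3], [0.1, 1.6], [0.6, 0.3]]
0.129 [ 0.5915 -0.1944  0.0067] [[-1.4, -1.0], [-0.7, -1.4], [2.1, 0.4], [0.0, 1.7], [0.7, 0.3]]
0.133 [ 0.5937 -0.1967  0.0093] [[-1.5, -1.1], [-0.6, -1.5], [2.1, 0.5], [-0.0, 1.7], [0.8, 0.3]]
0.137 [ 0.5958 -0.1991  0.0114] [[-1.6, -1.2], [-0.6, -1.6], [2.2, 0.6], [-0.1, 1.8], [0.9, 0.3]]
```

```bash
python3 - <<'E'
from h import *
for yaw in(-.076,0):
    c,s=np.cos(yaw),np.sin(yaw);R2=np.array([[c,-s],[s,c]])
    def P3(a,b,z,o): return np.r_[np.array(o)+R2@[a*.022,b*.0245],z]
    for zu in (.228,.133):
        u=proj("scene",[P3(-1,-1,zu,(.594,-.197)),P3(1,-1,zu,(.594,-.197)),P3(1,1,zu,(.594,-.197))]);u=(u-[195,185]+.5)*6
        print(yaw,zu,u.round(0).tolist(),((u[1]-u[0])[1]/(u[1]-u[0])[0]).round(3),((u[2]-u[1])[1]/(u[2]-u[1])[0]).round(3))
E
python3 - <<'E'
import cv2
s=cv2.imread("pics/s18raw.png")
cv2.imwrite("pics/s18b.png",cv2.resize(s[192:252,203:248],None,fx=12,fy=12,interpolation=cv2.INTER_CUBIC)[:600])
E
```

```text
-0.076 0.228 [[71.0, 146.0], [170.0, 210.0], [270.0, 122.0]] 0.648 -0.885
-0.076 0.133 [[95.0, 324.0], [187.0, 387.0], [279.0, 300.0]] 0.689 -0.95
0 0.228 [[72.0, 151.0], [178.0, 210.0], [269.0, 116.0]] 0.548 -1.028
0 0.133 [[96.0, 329.0], [195.0, 386.0], [278.0, 295.0]] 0.583 -1.104
```

View pics/s18b.png

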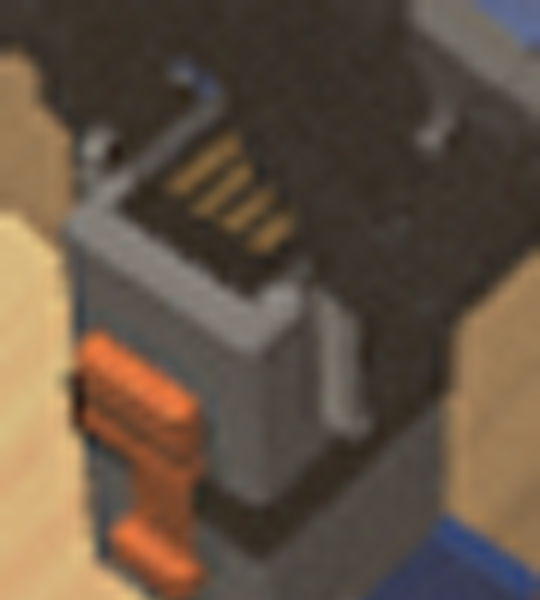

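Request:
carry_out(
  increments=[
    {"dx": 0.009, "dy": 0.002, "dz": 0.02, "rx": 0, "ry": 0, "rz": 0, "claw": 0.4},
    {"dx": 0, "dy": 0, "dz": 0.03, "rx": 0, "ry": 0, "rz": 0, "claw": 0.4},
    {"dx": 0, "dy": 0, "dz": 0.02, "rx": 0, "ry": 0, "rz": 0, "claw": 0.4},
    {"dx": 0, "dy": 0, "dz": 0, "rx": 0, "ry": 0, "rz": 0, "claw": 0.4},
    {"dx": 0, "dy": 0, "dz": 0, "rx": 0, "ry": 0, "rz": 0, "claw": 0.4},
  ],
)

```text
clock: 16.15
tcp_pos: [0.5969, -0.1995, 0.1531]
ee_rot: [-0.0, 0.999, -0.038, -0.002]
force: [0.5, 0.4, -3.6]
opening: 0.044
```

```bash
python3 go.py .598 -.199 .13 -4.4; python3 - <<'E'
from station import camera
import cv2
s=camera("scene")[:,:,::-1]
cv2.imwrite("pics/s19.png",cv2.resize(s[190:285,195:275],None,fx=6,fy=6,interpolation=cv2.INTER_CUBIC))
t=camera("top")[:,:,::-1]
cv2.imwrite("pics/t19.png",cv2.resize(t[140:200,305:390],None,fx=8,fy=8,interpolation=cv2.INTER_CUBIC))
E
```

```text
t 16.15 tcp [ 0.5969 -0.1995  0.1531] jaw -4.4 open 0.044 F [ 0.5  0.4 -3.6] q7 0.0
d units [ 0.0039 -0.002   0.0771] mm [ 1.2 -0.6 23.1] rot units [-0.0003  0.003   0.0001]
```

View pics/s19.png

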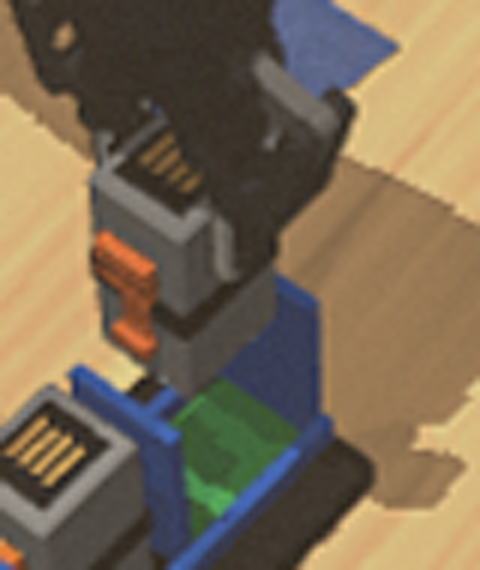

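View pics/t19.png

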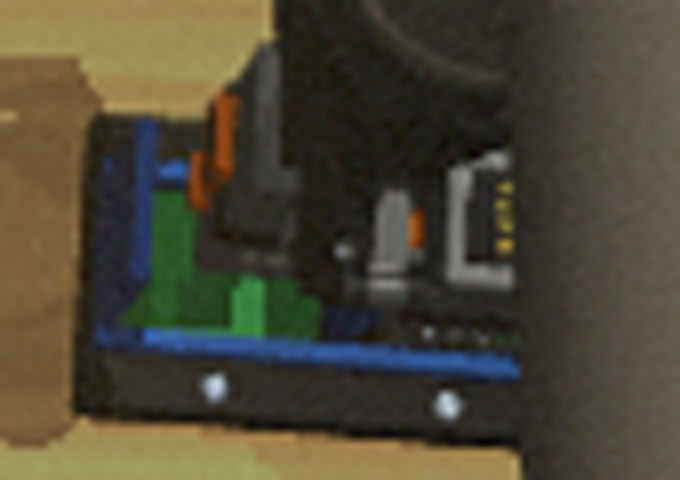

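```bash
python3 - <<'E'
from h import *
T=lambda a:px(a,8,[305,140]);S=lambda a:px(a,6,[195,190])
yaw=-.0765;c,s=np.cos(yaw),np.sin(yaw)
B=np.array([.595,-.199]) # bay in top frame ~(.595,-.1996)
def loc(p): 
    d=p[:2]-np.array([.5951,-.1996]);return np.array([c*d[0]+s*d[1],-s*d[0]+c*d[1]]).round(4)
for zu in(.105,.108,.111):
    print(zu,"corner",loc(ray("top",T((195,267)),zu)),"barb(y .0305)",loc(ray("top",T((190,180)),zu+.0235)),"button(y .032)",loc(ray("top",T((215,135)),zu+.066)))
    # scene
    def l2(p):
        d=p[:2]-np.array([.598,-.1977]);return np.array([c*d[0]+s*d[1],-s*d[0]+c*d[1]]).round(4)
    print("  scene front bottom (.022,-.0245)",l2(ray("scene",S((190,392)),zu)),"left bottom (-.022,-.0245)",l2(ray("scene",S((106,340)),zu)),"right bottom(.022,.0245)",l2(ray("scene",S((274,315)),zu)),"barb face x0 y-.0305",l2(ray("scene",S((134,338)),zu+.0235)))
E
```

```text
0.105 corner [-0.0197  0.022 ] barb(y .0305) [0.0012 0.0286] button(y .032) [0.0042 0.0288]
  scene front bottom (.022,-.0245) [ 0.0144 -0.0208] left bottom (-.022,-.0245) [-0.0248 -0.023 ] right bottom(.022,.0245) [0.0155 0.0241] barb face x0 y-.0305 [-0.0043 -0.0276]
0.108 corner [-0.0204  0.0225] barb(y .0305) [0.0005 0.029 ] button(y .032) [0.0034 0.0293]
  scene front bottom (.022,-.0245) [ 0.0159 -0.0223] left bottom (-.022,-.0245) [-0.0231 -0.0245] right bottom(.022,.0245) [0.017  0.0224] barb face x0 y-.0305 [-0.0026 -0.0291]
0.111 corner [-0.0211  0.023 ] barb(y .0305) [-0.0003  0.0295] button(y .032) [0.0026 0.0298]
  scene front bottom (.022,-.0245) [ 0.0175 -0.0238] left bottom (-.022,-.0245) [-0.0214 -0.0259] right bottom(.022,.0245) [0.0186 0.0208] barb face x0 y-.0305 [-0.0009 -0.0306]
```

Request:
carry_out(
  increments=[
    {"dx": 0.005, "dy": -0.002, "dz": 0.03, "rx": 0, "ry": 0.002, "rz": 0, "claw": 0.4},
    {"dx": 0, "dy": 0, "dz": 0.03, "rx": 0, "ry": 0, "rz": 0, "claw": 0.4},
    {"dx": 0, "dy": 0, "dz": 0.02, "rx": 0, "ry": 0, "rz": 0, "claw": 0.4},
    {"dx": 0, "dy": 0, "dz": 0, "rx": 0, "ry": 0, "rz": 0, "claw": 0.4},
  ],
)

```text
clock: 16.58
tcp_pos: [0.5994, -0.199, 0.1282]
ee_rot: [0.0, 0.999, -0.038, 0.001]
force: [-0.6, 0.1, -4.2]
opening: 0.0437
```

```bash
python3 go.py .598 -.199 .085 -4.4
```

```text
t 16.58 tcp [ 0.5994 -0.199   0.1282] jaw -4.4 open 0.0437 F [-0.6  0.1 -4.2] q7 -0.01
d units [-0.0049  0.0003  0.144 ] mm [-1.5  0.1 43.2] rot units [ 0.0001 -0.0009  0.    ]
```

Request:
carry_out(
  increments=[
    {"dx": -0.004, "dy": 0, "dz": 0.03, "rx": 0, "ry": 0, "rz": 0, "claw": 0.4},
    {"dx": -0.001, "dy": 0, "dz": 0.03, "rx": 0, "ry": 0, "rz": 0, "claw": 0.4},
    {"dx": -0.001, "dy": 0, "dz": 0.03, "rx": 0, "ry": 0, "rz": 0, "claw": 0.4},
    {"dx": 0, "dy": 0, "dz": 0.02, "rx": 0, "ry": 0, "rz": 0, "claw": 0.4},
    {"dx": 0, "dy": 0, "dz": 0.01, "rx": 0, "ry": 0, "rz": 0, "claw": 0.4},
    {"dx": 0, "dy": 0, "dz": 0, "rx": 0, "ry": 0, "rz": 0, "claw": 0.4},
  ],
)

```text
clock: 17.08
tcp_pos: [0.5964, -0.1988, 0.0869]
ee_rot: [-0.0, 0.999, -0.038, -0.001]
force: [-0.0, 1.4, -4.0]
opening: 0.0436
```

```bash
python3 go.py .598 -.199 .085 -4.4; python3 - <<'E'
from station import camera
import cv2
s=camera("scene")[:,:,::-1]
cv2.imwrite("pics/s20.png",cv2.resize(s[190:285,195:275],None,fx=6,fy=6,interpolation=cv2.INTER_CUBIC))
t=camera("top")[:,:,::-1]
cv2.imwrite("pics/t20.png",cv2.resize(t[140:200,305:390],None,fx=8,fy=8,interpolation=cv2.INTER_CUBIC))
E
```

```text
t 17.08 tcp [ 0.5964 -0.1988  0.0869] jaw -4.4 open 0.0436 F [-0.   1.4 -4. ] q7 -0.02
d units [0.0055 0.0002 0.0063] mm [1.6 0.  1.9] rot units [-0.0002  0.0008  0.    ]
```

View pics/s20.png

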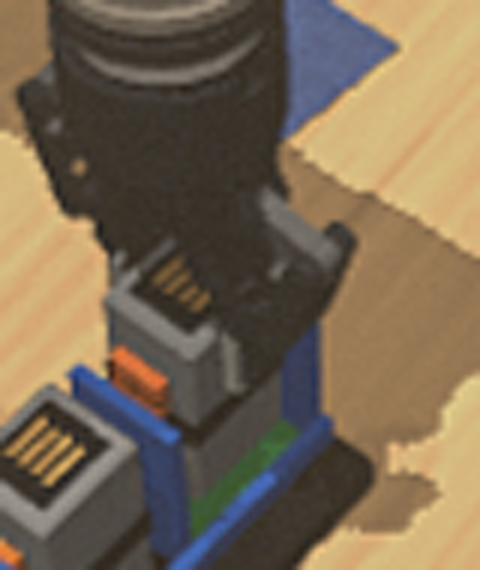

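View pics/t20.png

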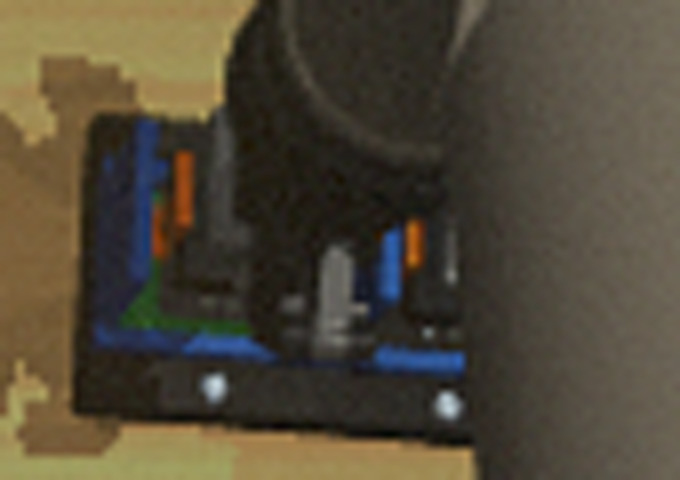

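Request:
carry_out(
  increments=[
    {"dx": 0.005, "dy": -0.006, "dz": 0.003, "rx": 0, "ry": 0, "rz": 0, "claw": 0.4},
    {"dx": 0, "dy": 0, "dz": 0, "rx": 0, "ry": 0, "rz": 0, "claw": 0.4},
  ],
)

```text
clock: 17.35
tcp_pos: [0.5997, -0.1973, 0.0879]
ee_rot: [0.0, 0.999, -0.039, 0.001]
force: [0.1, 1.1, -3.4]
opening: 0.044
```

```bash
python3 go.py .5975 -.1975 .078 -4.4; python3 - <<'E'
from station import camera
import cv2
s=camera("scene")[:,:,::-1]
cv2.imwrite("pics/s21.png",cv2.resize(s[225:285,205:265],None,fx=10,fy=10,interpolation=cv2.INTER_CUBIC))
t=camera("top")[:,:,::-1]
cv2.imwrite("pics/t21.png",cv2.resize(t[148:193,310:365],None,fx=12,fy=12,interpolation=cv2.INTER_CUBIC))
E
```

```text
t 17.35 tcp [ 0.5997 -0.1973  0.0879] jaw -4.42 open 0.044 F [ 0.1  1.1 -3.4] q7 -0.03
d units [-0.0073  0.0013  0.033 ] mm [-2.2  0.4  9.9] rot units [ 0.0001 -0.0016 -0.0002]
```

View pics/s21.png

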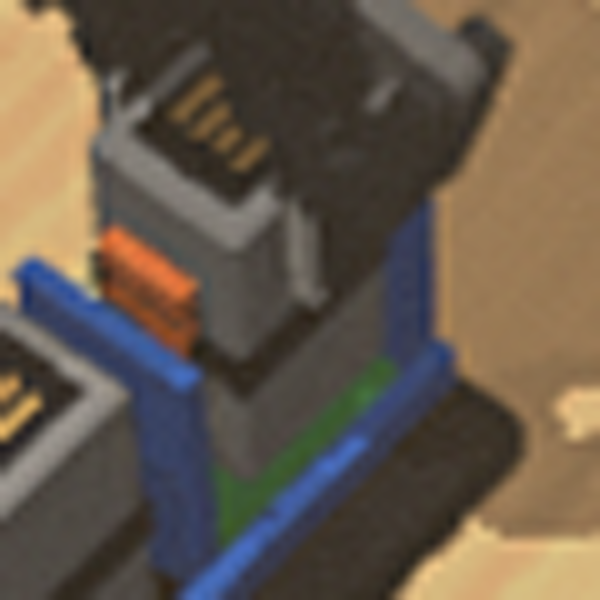

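View pics/t21.png

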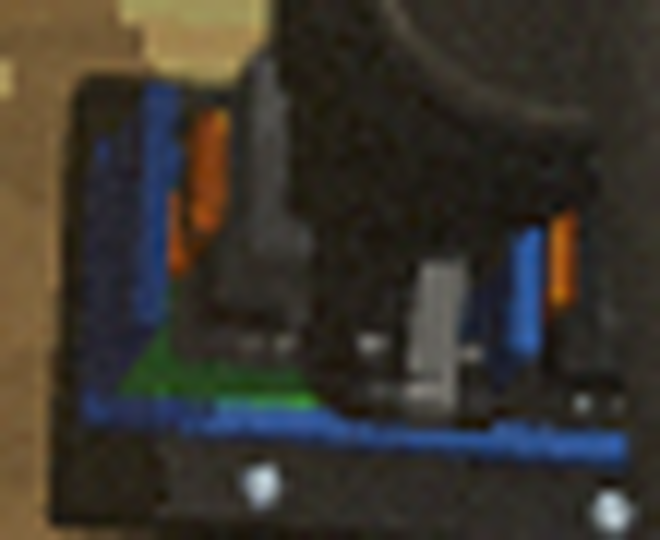

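```bash
python3 - <<'E'
from h import *
S=lambda a:px(a,10,[205,225]);T=lambda a:px(a,12,[310,148])
yaw=-.0765;c,s=np.cos(yaw),np.sin(yaw);R2=np.array([[c,s],[-s,c]])
d=ray("scene",S((108,322)),.104);d=d[:2]
for z in(.117,.119,.121): print("scene button rel divider",z,(R2@(ray("scene",S((146,264)),z)[:2]-d)).round(4),"exp (0, .006)")
# front vertical edge bottom corner of battery (x.022,y-.0245) z .043 at (250,478); lip inner edge top (+x .025, z .032)
for z in(.041,.043,.045): print("corner",(R2@(ray("scene",S((250,478)),z)[:2]-d)).round(4),"exp (.022,.0135)")
# top: divider +y top mid (158,200) z .104 ; button top-left edge (198,110..230) z~.109 mid
D=ray("top",T((160,205)),.104)[:2]
for z in(.107,.109,.111): print("top button rel +y div",(R2@(ray("top",T((192,172)),z)[:2]-D)).round(4),"exp (0,-.006)")
for z in(.041,.043,.045): print("top corner",(R2@(ray("top",T((172,345)),z)[:2]-D)).round(4),"exp (-.022,-.0135)")
E
```

```text
scene button rel divider 0.117 [0.0031 0.0099] exp (0, .006)
scene button rel divider 0.119 [0.0042 0.009 ] exp (0, .006)
scene button rel divider 0.121 [0.0053 0.008 ] exp (0, .006)
corner [0.0201 0.0184] exp (.022,.0135)
corner [0.021  0.0175] exp (.022,.0135)
corner [0.022  0.0166] exp (.022,.0135)
top button rel +y div [ 0.0066 -0.0057] exp (0,-.006)
top button rel +y div [ 0.0061 -0.0054] exp (0,-.006)
top button rel +y div [ 0.0056 -0.0051] exp (0,-.006)
top corner [-0.0148 -0.0134] exp (-.022,-.0135)
top corner [-0.0152 -0.0131] exp (-.022,-.0135)
top corner [-0.0157 -0.0128] exp (-.022,-.0135)
```

Request:
carry_out(
  increments=[
    {"dx": -0.009, "dy": 0.003, "dz": 0.01, "rx": 0, "ry": 0, "rz": 0, "claw": 0.4},
    {"dx": 0, "dy": 0, "dz": 0.006, "rx": 0, "ry": 0, "rz": 0, "claw": 0.4},
    {"dx": 0, "dy": 0, "dz": 0, "rx": 0, "ry": 0, "rz": 0, "claw": 0.4},
  ],
)

```text
clock: 17.7
tcp_pos: [0.5973, -0.1989, 0.084]
ee_rot: [0.001, 0.999, -0.039, 0.002]
force: [-0.2, -0.4, -2.7]
opening: 0.0436
```

```bash
python3 go.py .5965 -.1982 .065 -4.4; python3 - <<'E'
from station import camera
import cv2
s=camera("scene")[:,:,::-1]
cv2.imwrite("pics/s22.png",cv2.resize(s[225:285,205:265],None,fx=10,fy=10,interpolation=cv2.INTER_CUBIC))
t=camera("top")[:,:,::-1]
cv2.imwrite("pics/t22.png",cv2.resize(t[148:193,310:365],None,fx=12,fy=12,interpolation=cv2.INTER_CUBIC))
E
```

```text
t 17.7 tcp [ 0.5973 -0.1989  0.084 ] jaw -4.44 open 0.0436 F [-0.2 -0.4 -2.7] q7 -0.03
d units [-0.0031 -0.0022  0.0634] mm [-0.9 -0.6 19. ] rot units [ 0.0011 -0.003  -0.0005]
```

View pics/s22.png

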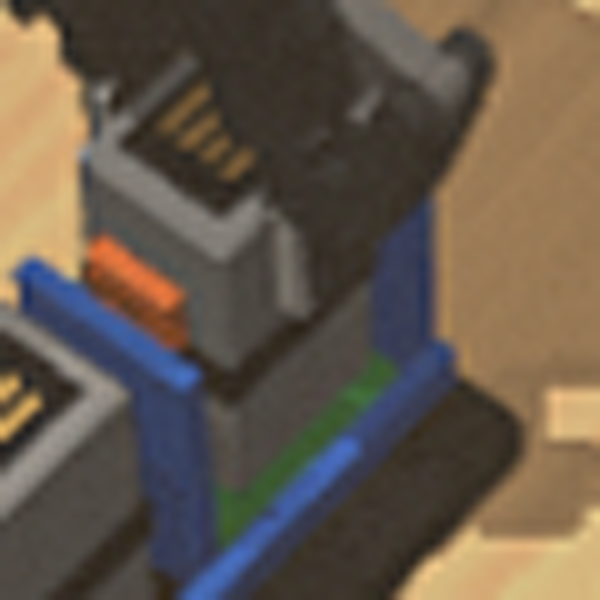

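View pics/t22.png

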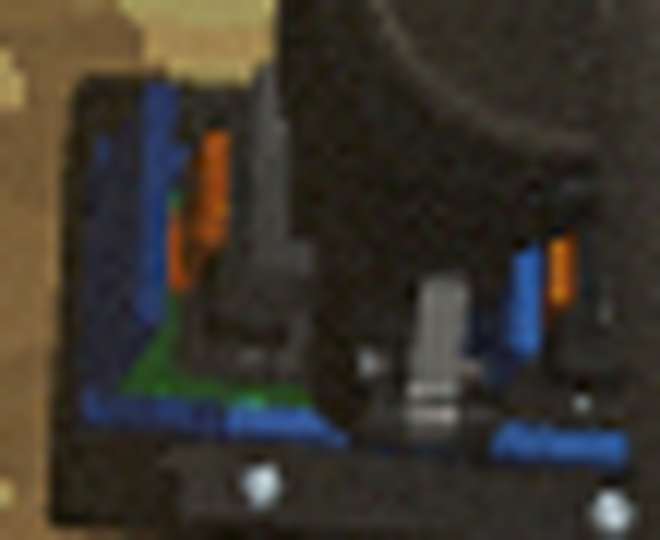

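Request:
carry_out(
  increments=[
    {"dx": -0.004, "dy": -0.001, "dz": 0.01, "rx": 0.001, "ry": -0.002, "rz": 0, "claw": 0.4},
    {"dx": 0, "dy": 0, "dz": 0.01, "rx": 0, "ry": 0, "rz": 0, "claw": 0.4},
    {"dx": 0, "dy": 0, "dz": 0.008, "rx": 0, "ry": 0, "rz": 0, "claw": 0.4},
  ],
)

```text
clock: 18.05
tcp_pos: [0.5967, -0.1988, 0.076]
ee_rot: [0.0, 0.999, -0.039, 0.001]
force: [-0.3, 0.3, -4.4]
opening: 0.044
```

```bash
python3 go.py .5965 -.1982 .065 -4.4
```

```text
t 18.05 tcp [ 0.5967 -0.1988  0.076 ] jaw -4.46 open 0.044 F [-0.3  0.3 -4.4] q7 -0.03
d units [-0.001  -0.002   0.0366] mm [-0.3 -0.6 11. ] rot units [ 0.0003 -0.0019 -0.0007]
```

Request:
carry_out(
  increments=[
    {"dx": -0.001, "dy": 0, "dz": 0.008, "rx": 0, "ry": 0, "rz": 0, "claw": 0.4},
    {"dx": 0, "dy": 0, "dz": 0.008, "rx": 0, "ry": 0, "rz": 0, "claw": 0.4},
  ],
)

```text
clock: 18.22
tcp_pos: [0.5963, -0.1987, 0.0704]
ee_rot: [0.0, 0.999, -0.039, 0.001]
force: [-0.2, -0.1, -3.3]
opening: 0.0437
```

Request:
carry_out(
  increments=[
    {"dx": 0, "dy": 0, "dz": 0.006, "rx": 0, "ry": 0, "rz": 0, "claw": 0.4},
    {"dx": 0, "dy": 0, "dz": 0.005, "rx": 0, "ry": 0, "rz": 0, "claw": 0.4},
  ],
)

```text
clock: 18.38
tcp_pos: [0.5959, -0.1987, 0.0661]
ee_rot: [0.0, 0.999, -0.039, 0.001]
force: [0.2, -0.2, -3.4]
opening: 0.0436
```

```bash
python3 go.py .5965 -.1982 .065 -4.4
```

```text
t 18.38 tcp [ 0.5959 -0.1987  0.0661] jaw -4.46 open 0.0436 F [ 0.2 -0.2 -3.4] q7 -0.03
d units [ 0.0019 -0.0017  0.0035] mm [ 0.6 -0.5  1.1] rot units [ 0.0001 -0.001  -0.0006]
```

Free fall through the lips, with no contact force. I'll continue gently to the floor.

Request:
carry_out(
  increments=[
    {"dx": 0.001, "dy": 0, "dz": 0.005, "rx": 0, "ry": 0, "rz": 0, "claw": 0.4},
    {"dx": 0, "dy": 0, "dz": 0.004, "rx": 0, "ry": 0, "rz": 0, "claw": 0.4},
  ],
)

```text
clock: 18.55
tcp_pos: [0.596, -0.1987, 0.0658]
ee_rot: [0.001, 0.999, -0.039, 0.0]
force: [-3.1, 0.5, 3.7]
opening: 0.0439
```

Request:
carry_out(
  increments=[
    {"dx": 0, "dy": 0, "dz": 0.004, "rx": 0, "ry": 0, "rz": 0, "claw": 0.4},
  ],
)

```text
clock: 18.63
tcp_pos: [0.596, -0.1987, 0.0658]
ee_rot: [0.001, 0.999, -0.039, 0.0]
force: [-2.7, 0.6, 3.3]
opening: 0.0438
```

```bash
python3 go.py .5965 -.1982 .065 -4.4; python3 - <<'E'
from station import camera
import cv2
s=camera("scene")[:,:,::-1]
cv2.imwrite("pics/s23.png",cv2.resize(s[225:285,205:265],None,fx=10,fy=10,interpolation=cv2.INTER_CUBIC))
E
```

```text
t 18.63 tcp [ 0.596  -0.1987  0.0658] jaw -4.48 open 0.0438 F [-2.7  0.6  3.3] q7 -0.04
d units [ 0.0016 -0.0017  0.0026] mm [ 0.5 -0.5  0.8] rot units [ 0.0009 -0.0006 -0.0008]
```

View pics/s23.png

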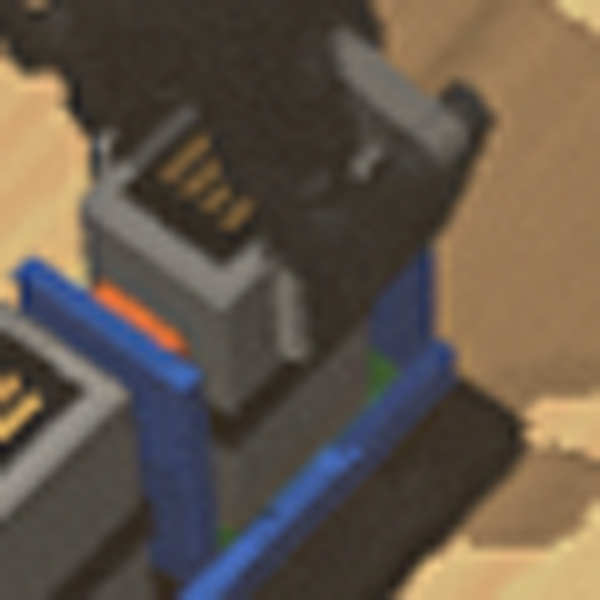

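Request:
carry_out(
  increments=[
    {"dx": 0, "dy": 0, "dz": 0, "rx": 0, "ry": 0, "rz": 0, "claw": 0},
    {"dx": 0, "dy": 0, "dz": 0, "rx": 0, "ry": 0, "rz": 0, "claw": -0.5},
    {"dx": 0, "dy": 0, "dz": 0, "rx": 0, "ry": 0, "rz": 0, "claw": -1},
    {"dx": 0, "dy": 0, "dz": 0, "rx": 0, "ry": 0, "rz": 0, "claw": -1},
    {"dx": 0, "dy": 0, "dz": 0, "rx": 0, "ry": 0, "rz": 0, "claw": -1},
  ],
)

```text
clock: 19.1
tcp_pos: [0.5993, -0.1991, 0.0664]
ee_rot: [0.001, 0.999, -0.039, 0.004]
force: [0.0, -0.2, 0.8]
opening: 0.0854
```

```bash
python3 go.py .5965 -.1982 .065 -4.4; python3 - <<'E'
from station import camera
import cv2
s=camera("scene")[:,:,::-1]
cv2.imwrite("pics/s24.png",cv2.resize(s[205:285,195:275],None,fx=7,fy=7,interpolation=cv2.INTER_CUBIC))
E
```

```text
t 19.1 tcp [ 0.5993 -0.1991  0.0664] jaw -4.46 open 0.0854 F [ 0.  -0.2  0.8] q7 -0.04
d units [-0.0096 -0.0022  0.0047] mm [-2.9 -0.7  1.4] rot units [ 0.0012 -0.0056 -0.0007]
```

View pics/s24.png

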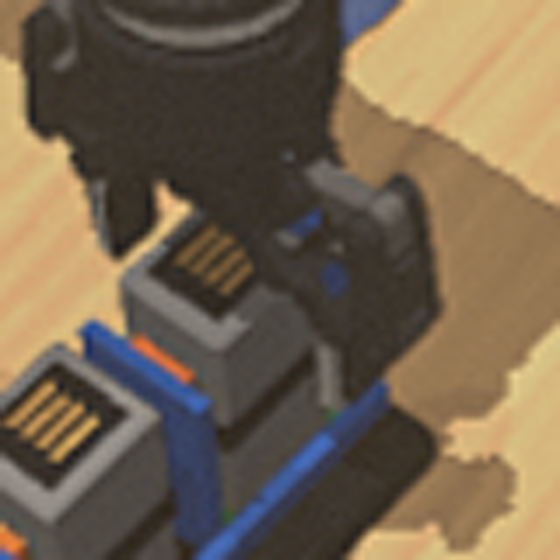

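Released and standing. I'll retract straight up.

Request:
carry_out(
  increments=[
    {"dx": -0.003, "dy": 0, "dz": -0.04, "rx": 0, "ry": 0, "rz": 0, "claw": -1},
    {"dx": 0, "dy": 0, "dz": -0.06, "rx": 0, "ry": 0, "rz": 0, "claw": -1},
    {"dx": 0, "dy": 0, "dz": -0.08, "rx": 0, "ry": 0, "rz": 0, "claw": -1},
    {"dx": 0, "dy": 0, "dz": -0.1, "rx": 0, "ry": 0, "rz": 0, "claw": -1},
    {"dx": 0, "dy": 0, "dz": -0.1, "rx": 0, "ry": 0, "rz": 0, "claw": -1},
    {"dx": 0, "dy": 0, "dz": -0.06, "rx": 0, "ry": 0, "rz": 0, "claw": -1},
    {"dx": -0.08, "dy": -0.02, "dz": 0, "rx": 0, "ry": 0, "rz": 0, "claw": -1},
    {"dx": -0.12, "dy": -0.04, "dz": -0.02, "rx": 0, "ry": 0, "rz": 0, "claw": -1},
    {"dx": -0.12, "dy": -0.04, "dz": -0.02, "rx": 0, "ry": 0, "rz": 0, "claw": -1},
    {"dx": -0.1, "dy": -0.04, "dz": 0, "rx": 0, "ry": 0, "rz": 0, "claw": -1},
    {"dx": -0.03, "dy": 0, "dz": 0, "rx": 0, "ry": 0, "rz": 0, "claw": -1},
    {"dx": 0, "dy": 0, "dz": 0, "rx": 0, "ry": 0, "rz": 0, "claw": -1},
  ],
)

```text
clock: 20.15
tcp_pos: [0.4638, -0.1432, 0.224]
ee_rot: [0.003, 0.999, -0.038, 0.01]
force: [0.0, -0.5, -0.5]
opening: 0.0849
```

```bash
python3 go.py .5965 -.1982 .065 -4.4; python3 - <<'E'
from station import camera
import cv2
s=camera("scene")[:,:,::-1];cv2.imwrite("pics/s25.png",s)
cv2.imwrite("pics/s25c.png",cv2.resize(s[225:345,145:265],None,fx=5,fy=5,interpolation=cv2.INTER_CUBIC))
t=camera("top")[:,:,::-1];cv2.imwrite("pics/t25.png",t)
E
```

```text
t 20.15 tcp [ 0.4638 -0.1432  0.224 ] jaw -4.38 open 0.0849 F [ 0.  -0.5 -0.5] q7 0.07
d units [0.4442 0.1466 0.5398] mm [133.3  44.  161.9] rot units [ 0.0029 -0.0129  0.0001]
```

View pics/s25c.png

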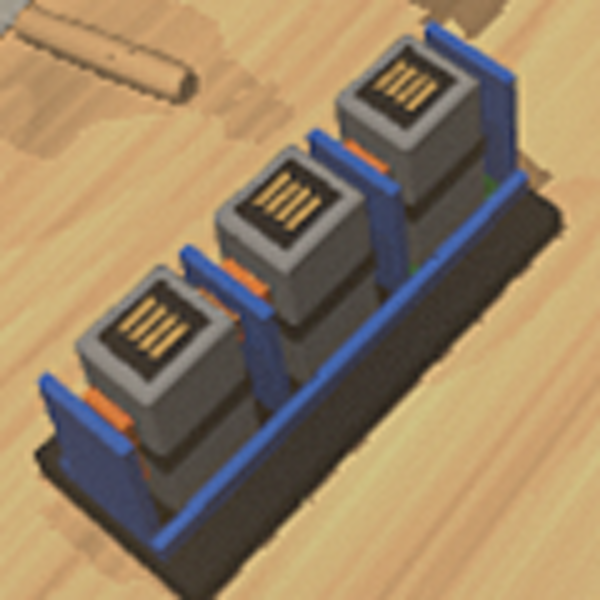

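View pics/s25.png

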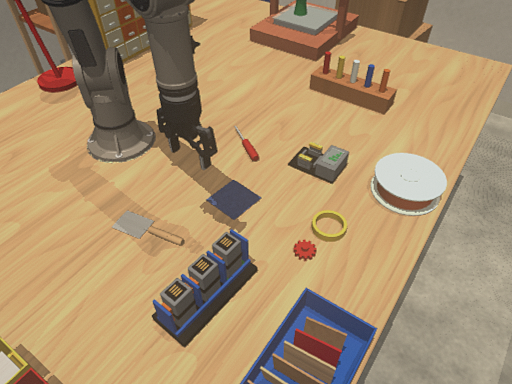

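View pics/t25.png

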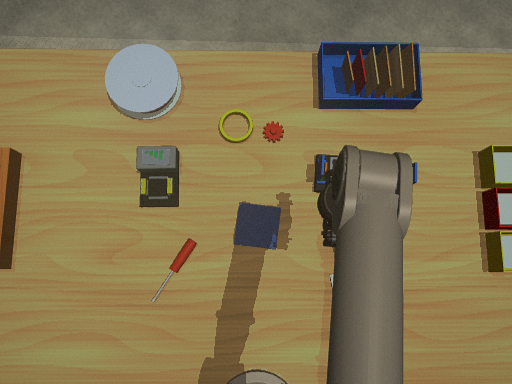

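The battery stands upright in the free bay, level with the spares (crop top faces at (407,88), (290,203) and (160,330)). The tester is empty and the bystanders haven't moved. I'll hand the job in.

```bash
python3 - <<'E'
from station import job
print(job.job_done())
E
```

```text
the job is handed in; nothing more can be done
None
```

The battery is now standing on the floor of the charger's free bay, released, and the job was handed in at about 20 s of the 62 s allowed. I pinched both orange buttons to unlatch it, lifted it out of the tester, and stood it upright on the blue mat. I then took it again by its plain faces and lowered it into the bay.

**Last checks:**
- **Pictures:** the battery stands upright in the bay, level with the two spares. The tester is empty. The other objects look unmoved, and the arm is clear of everything.
- **Forces:** putting it down was gentle. The highest force I read was about 14 N on the mat, and about 4 N on the bay floor.

**What disagreed:**
- **Fingertip height:** the fingertips are about 30 mm higher than the stated tool dimensions imply, in both the pictures and a test pinch. That pinch closed on the plain battery body above the buttons, so I opened, went lower and pinched again, working from the pictures.
- **Pinch opening:** with the buttons pinched, the gripper read 48 to 49 mm rather than the 52 mm given, but the battery came out freely.
- **Cameras:** the two views differed by 2 to 3 mm, so I used values in between them.
- **Sag on the way to the charger:** the arm dropped about 30 mm during that move, leaving the battery only just above the divider tops. I raised it again, and the force readings showed no contact.

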